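# Clear the measured sleeves into their tray and set the master between the bench centres

## Robot

A 6-joint arm with a two-finger parallel gripper is mounted at the origin on a cart in front of the work surface, level with it; the furniture and walls round the work are solid. World frame = base frame: x ahead of the robot, y to its left, z up, the work surface at z = 0. Lengths are in m, angles in rad, forces in N, time in s.
With the tool pointing down it reaches from about 0.275 to 0.775 m from the base axis. Payload 14.6 kg.
Tool frame: the origin (TCP) lies between the finger pads; the fingertips stand ahead of it and the grasp point (between the pads) lies 11 mm behind it (env.nose_length is the z of the fingertips in the tool frame, in m); z points along the fingers, y is the direction in which the jaws open and shut (so a half turn about z gives the same grasp; the last joint's range is limited). The gripper opens to 85 mm and grips with 20 to 120 N. Pads are 22 mm wide; open, the fingers measure 114 mm over their backs; the gripper's body (76 mm by 85 mm) begins 54 mm behind the grasp point. The pads swing forward as they close: fully open they stand 13 mm farther back than shut.
Start: joints at [-1.307, 0.263, -0.048, 1.259, 0, 1.415], TCP at [0.213, -0.48, 0.239] pointing down, gripper open.
Joint ranges: [-2.65, 2.65], [-0.89, 1.7], [-1.18, 1.37], [-2.13, 2.11], [-1.35, 1.29], [-3.14, 3.14]. Speed limits (rad/s): [1.89, 1.89, 2.57, 2.79, 3.14, 3.14].

## Interface

Orientations are given as a rotation vector (axis times angle).
In Python, from cell import env gives the robot as it stands.
- The arm moves only by the tool step_arm, never from a script. Its argument "moves" is a list of rows, each a list of 3 entries, a list of its own where there are three numbers: the turn, a rotation vector about the tool's x, y, z in rad, then the shift along the tool's x, y, z in mm, then the opening in per cent of the stroke, from 0 (shut) to 100 (fully open). A call has 1 to 12 rows; each row is the pose to reach, as a shift and turn from the pose measured when the call began, along the tool's axes at that moment; what a row does not reach only later rows make up. A row lasts 1/12 s, in which the tool goes at most 41.7 mm and 7.16 degrees, less where a joint would pass 70% of its speed; a pose out of reach is approached as far as the arm can. A call with a gripper value outside its range is refused whole. The fingers move at their own pace and stop on an object; the grip force is fixed at half the most. Time passes only in rows, so rows that repeat a pose let the fingers close. It gives the time, the measured TCP pose, the force and the opening at its end, in the units of the state.
- env.read_state(): the state, without advancing time (a new reading comes with each control period).
- env.snapshot(name): name is "scene" or "top"; returns the picture (420x560x3 uint8, red, green, blue); there is no depth.
- env.get_calibration(name): a dict with "fx", "fy", "cx", "cy" (pixels), "eye" and "rotation" of the camera in the world. Camera axes: x right, y up, looking along -z (the intrinsics and any distortion apply to the point x, -y, -z); pixel columns grow to the right and rows downward; lengths in m; the calibration is good to about 2 mm. A picture is of the moment at which its call begins. get_calibration takes no time and is no camera call.
- env.hand_in(): hands the job in, once; it reports no verdict.
The state is a dict: "clock": time; "qpos": joint angles; "joint_vel": joint speeds; "joint_torque": joint torques, N m; "tool_pos": TCP position; "ee_rot": TCP orientation; "force": force on the tool from outside, world axes, zero at the start; "wrist_torque": the same for the moment, N m; "grip_width": opening from 0.0 (shut) to 1.0 (fully open).
Only numpy, scipy, OpenCV 4.12 (cv2) and the standard library are available. Lean on these libraries where they do the work, as an engineer would, in place of code of your own. Each camera call takes 0.05 s, during which the arm holds its last target.

## Task

The batch of printed flanged sleeves has been measured. Lay every sleeve, the one still held between the bench centres and those lying loose on the desk, in its own hollow of the grey tray so that none can roll. Put the plain aluminium setting master from its wooden stand between the bench centres instead, sliding the tailstock fully up so that the master is lifted off the bars and carried level by both points, ready for the zero check.

Things in the scene. Friction and masses are not known exactly. Their poses are not given: they have to be found in the camera images.
- bench: Bench centres, fixed: grey base 104 x 266 mm (top at z 18 mm), two steel bars of 12 mm along y, 28 mm apart, axes at z 30 mm; fixed head at the +y end (60 x 34 mm, top at z 84 mm), sliding tailstock at the -y end; behind it a parked dial (top at z 113 mm). Two steel ball points face each other along y at z 64 mm. Origin: on the desk, 125 mm from the head end; y towards the head.
- load (a point): Point on the line of the two points, z 64 mm, midway between the tips when the tailstock is fully back (tips then 122 mm apart); axes as bench. A 56 mm part laid on the bars has its axis 3 mm lower than this line; pushing the tailstock up drives the balls 7 mm into both bores, which lifts the part onto the line.
- head_tip (a point): Tip of the fixed head's ball point (28 mm ball; it stands 19 mm out of the head's face). A held part has its end 7 mm past this tip. After the tailstock is backed off, the part still has this ball 7 mm deep in its bore: slide it along the bars towards -y by 8 mm or more before lifting it.
- tailstock (a joint): Sliding tailstock, m: 0 = fully forward (towards the fixed head, +y of the bench), 0.062 = fully back (-y). It reads 0.016 while a sleeve is held between the points and 0.008 when the master is. It slides with about 4 N of friction and stays where it is left; about 10 N in all bring the master up onto the points.
- tail_grip (a point): Upright round grip post on the tailstock, 16 mm in diameter, 42 mm tall, standing on the block's top (z 82 mm). This point: on the post's axis at z 110 mm. The block is 60 mm wide in x and 40 mm in y; its front face is 26 mm from the post's axis.
- tray: Grey plastic tray, fixed, 138 x 220 x 19 mm, with two by two shallow hollows: round-bottomed troughs along y, 92 mm long, 38 mm wide and 7 mm deep, closed at both ends; a sleeve lies in one on its two flanges. Hollows are 76 mm apart in x and 104 mm in y. Origin: centre of the underside.
- hollow0 (a point): The place of a sleeve's centre when it lies in hollow 0 of the tray (28 mm above the hollow's lowest line, 40 mm above the desk); y runs along the hollow. The -x, -y hollow.
- hollow1 (a point): The place of a sleeve's centre when it lies in hollow 1 of the tray (28 mm above the hollow's lowest line, 40 mm above the desk); y runs along the hollow. The -x, +y hollow.
- hollow2 (a point): The place of a sleeve's centre when it lies in hollow 2 of the tray (28 mm above the hollow's lowest line, 40 mm above the desk); y runs along the hollow. The +x, -y hollow.
- hollow3 (a point): The place of a sleeve's centre when it lies in hollow 3 of the tray (28 mm above the hollow's lowest line, 40 mm above the desk); y runs along the hollow. The +x, +y hollow.
- master: Setting master: plain aluminium cylinder without flanges, 56 mm in diameter, 82 mm long, 0.45 kg, with a narrow groove round its middle and a 24 mm bore at both (like) ends. Origin: its centre; y runs along its axis. At the start it lies in the one hollow of a small wooden stand (58 x 106 x 19 mm), axis at z 40 mm.
- sleeve_0: Printed plastic sleeve, at the start held between the points of the bench centres (axis at z 64 mm): tube 36 mm in outer diameter, 90 mm long, with two flanges of 56 mm diameter, 8 mm thick, each 13 mm in from an end; 48 mm of bare tube between them. 24 mm bore at both (like) ends. 90 g; it rolls. Origin: centre, on the axis (z 28 mm when lying on the desk); y runs along the tube.
- sleeve_1: Printed plastic sleeve, loose on the desk, absent in some runs: tube 36 mm in outer diameter, 90 mm long, with two flanges of 56 mm diameter, 8 mm thick, each 13 mm in from an end; 48 mm of bare tube between them. 24 mm bore at both (like) ends. 90 g; it rolls. Origin: centre, on the axis (z 28 mm when lying on the desk); y runs along the tube.
- sleeve_2: Printed plastic sleeve, loose on the desk, absent in some runs: tube 36 mm in outer diameter, 90 mm long, with two flanges of 56 mm diameter, 8 mm thick, each 13 mm in from an end; 48 mm of bare tube between them. 24 mm bore at both (like) ends. 90 g; it rolls. Origin: centre, on the axis (z 28 mm when lying on the desk); y runs along the tube.
- sleeve_3: Printed plastic sleeve, loose on the desk, absent in some runs: tube 36 mm in outer diameter, 90 mm long, with two flanges of 56 mm diameter, 8 mm thick, each 13 mm in from an end; 48 mm of bare tube between them. 24 mm bore at both (like) ends. 90 g; it rolls. Origin: centre, on the axis (z 28 mm when lying on the desk); y runs along the tube.

How it is judged:
By the outcome, as a careful person would: the job done as asked, in the order asked, and still so for the second after the job is handed in, with the robot touching nothing.
Of sleeve_1, sleeve_2, sleeve_3 only 2 to 3 are there at a start; the rules pass over those that are not, and their reading is None.
At some moment in a run one of sleeve_1, sleeve_2, sleeve_3 may be knocked a few centimetres aside while the robot is not near it.
It also fails if it takes over 208 s, if anything falls off the work surface, if the arm or the gripper's body presses on something with over 40 N, if the wrist force passes 120 N, or if a joint passes its speed limit or range.

## Working session

There is one attempt and no reset: what is moved stays moved. The work goes in short steps, Python scripts to look and compute and a tool call to move; the robot and the scene stay as the last step left them, time stands still between calls to the robot, and variables do not carry over. Pictures are saved under pics/ and viewed, and the job is handed in when it is done.

Besides the shell and the picture viewer there is one more tool, called as name(argument=value, ...) on one line, values as JSON. step_arm: Moves the arm, as the interface text tells. Its arguments: {"type":"object","properties":{"moves":{"type":"array"}},"required":["moves"]}

```bash
ls; mkdir -p pics
python3 - <<'E'
from cell import env
import cv2
print(env.read_state()); print(env.nose_length)
for n in("scene","top"):
    print(n,env.get_calibration(n))
    im=env.snapshot(n); cv2.imwrite(f"pics/{n}0.png",cv2.cvtColor(im,cv2.COLOR_RGB2BGR))
E
```

```text
pics
{'clock': 0.0, 'qpos': array([-1.30734119e+00,  2.63523670e-01, -4.89352290e-02,  1.25941711e+00,
        7.87208516e-06,  1.41551605e+00]), 'joint_vel': array([ 8.94327151e-05, -3.10548352e-04, -1.08095890e-03,  5.25238673e-04,
        9.18014216e-04, -3.63832175e-04]), 'joint_torque': array([ 1.83143766e-04, -6.37601995e+01,  3.84563935e+01,  1.34819368e-02,
       -2.31017721e-04, -1.56978984e-05]), 'tool_pos': array([ 0.21340274, -0.47937273,  0.23882534]), 'ee_rot': array([-3.07193323e+00, -6.52729029e-01,  7.93110840e-05]), 'force': array([ 0.18674833, -0.40180018,  0.84362093]), 'wrist_torque': array([ 0.01126915, -0.00714282, -0.01561912]), 'grip_width': 1.0034724892524471}
0.008
scene {'fx': 540.732753534056, 'fy': 540.732753534056, 'cx': 287.49848316438994, 'cy': 210.4258999388955, 'eye': array([-0.37355879,  0.77050792,  0.75135094]), 'rotation': array([ 0.54888818, -1.24973278, -2.06280635])}
top {'fx': 520.1714466232764, 'fy': 520.1714466232764, 'cx': 287.15548167663115, 'cy': 212.69950650290255, 'eye': array([ 0.49964755, -0.11562051,  1.31857474]), 'rotation': array([ 0.01635466, -0.04810757, -1.5652189 ])}
```

View pics/scene0.png

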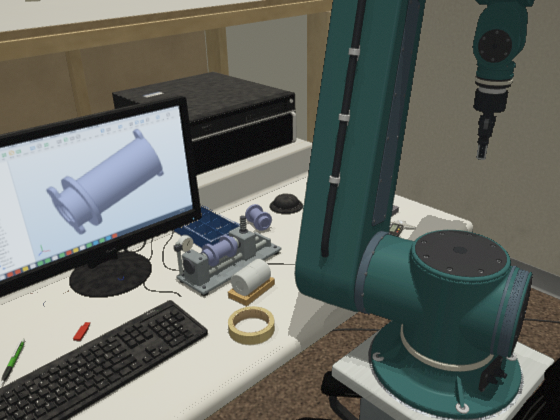

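View pics/top0.png

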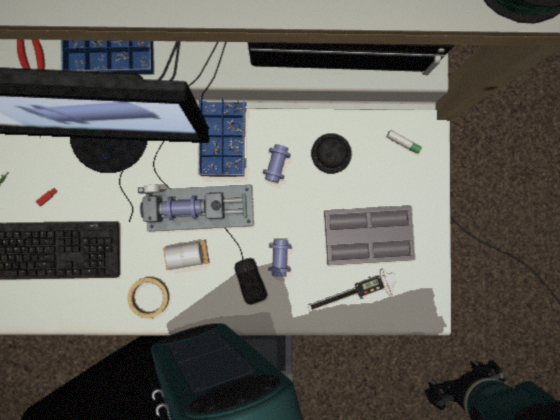

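```bash
cat > h.py <<'E'
from cell import env
import numpy as np, cv2
from scipy.spatial.transform import Rotation as R
def snap(n,name):
    im=env.snapshot(n); cv2.imwrite(f"pics/{name}.png",cv2.cvtColor(im,cv2.COLOR_RGB2BGR)); return im
def ray(n,u,v):
    c=env.get_calibration(n); d=np.array([(u-c['cx'])/c['fx'],-(v-c['cy'])/c['fy'],-1.])
    return c['eye'],R.from_rotvec(c['rotation']).apply(d)
def w(n,u,v,z):
    e,d=ray(n,u,v); return e+d*(z-e[2])/d[2]
def px(n,p):
    c=env.get_calibration(n); q=R.from_rotvec(c['rotation']).inv().apply(np.array(p)-c['eye'])
    return np.array([c['cx']+c['fx']*q[0]/-q[2], c['cy']-c['fy']*q[1]/-q[2]])
E
python3 - <<'E'
from h import *
for k in ("qpos",):pass
for n,c in (("top",(130,120,460,330)),("scene",(150,170,420,330))):
    im=cv2.imread(f"pics/{n}0.png")[c[1]:c[3],c[0]:c[2]]
    s=780/im.shape[1]
    cv2.imwrite(f"pics/{n}0z.png",cv2.resize(im,None,fx=s,fy=s,interpolation=cv2.INTER_CUBIC))
for name,(u,v,z) in dict(s1=(277,163,.028),s2=(280,257,.028),bench=(197,208,.018),tray=(370,235,.019),master=(187,254,.04)).items(): print(name,w("top",u,v,z))
E
```

```text
s1 [ 0.67658663 -0.11568661  0.028     ]
s2 [ 0.44294954 -0.12443135  0.028     ]
bench [0.5636198  0.08323283 0.018     ]
tray [ 0.49840538 -0.34959871  0.019     ]
master [0.44988474 0.10287398 0.04      ]
```

View pics/top0z.png

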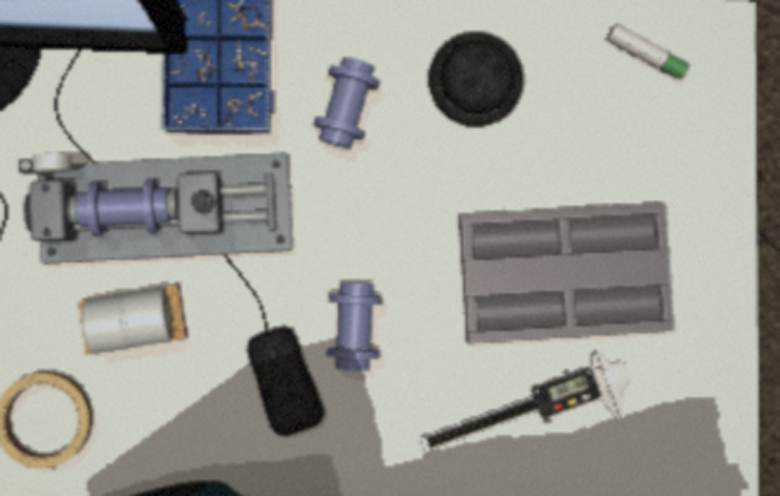

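View pics/scene0z.png

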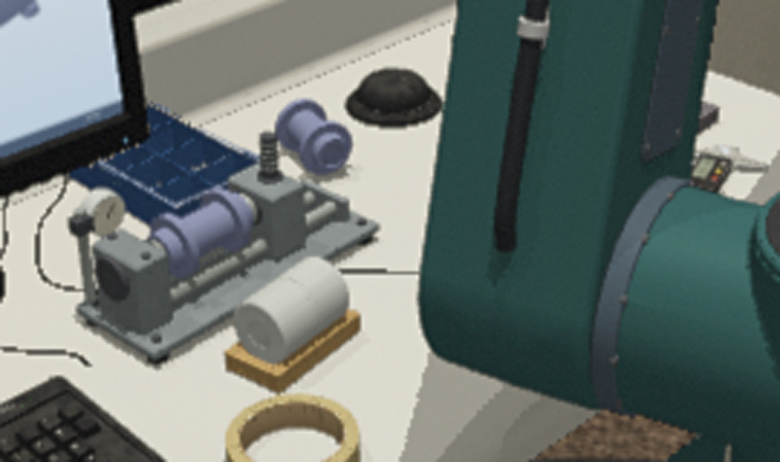

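Run:
```python
from h import *
im=cv2.imread("pics/top0.png"); hsv=cv2.cvtColor(im,cv2.COLOR_BGR2HSV)
for p in [(230,195),(335,235),(350,212),(277,163),(280,240),(187,254),(204,255),(300,180),(172,193),(216,206)]:
    print(p,hsv[p[1],p[0]],im[p[1],p[0]])
m=cv2.inRange(hsv,(110,40,60),(130,150,230))
n,l,s,c=cv2.connectedComponentsWithStats(m)
for i in range(1,n):
    if s[i,4]>60: print(s[i],c[i])
# shelf lines
im2=cv2.imread("pics/scene0.png")
cv2.imwrite("pics/b.png",cv2.resize(im[170:300,130:290],None,fx=5,fy=5,interpolation=cv2.INTER_CUBIC)[:600])
cv2.imwrite("pics/t.png",cv2.resize(im[195:275,315:425],None,fx=7,fy=7,interpolation=cv2.INTER_CUBIC))
```

```text
(230, 195) [ 96   9 139] [139 138 134]
(335, 235) [  9  13 134] [127 129 134]
(350, 212) [  0  14 126] [119 119 126]
(277, 163) [118  47 168] [168 139 137]
(280, 240) [121  35 167] [167 144 145]
(187, 254) [105   7 210] [210 207 204]
(204, 255) [ 17 121 171] [ 90 135 171]
(300, 180) [ 33  14 205] [194 205 204]
(172, 193) [ 98   8 131] [131 130 127]
(216, 206) [130  11  68] [68 65 66]
[  18  101  143   23 1964] [ 91.04989817 112.09470468]
[202 101  28  15 139] [214.41726619 106.45323741]
[ 199  102   47   74 1081] [226.16096207 148.73172988]
[264 145  26  37 501] [276.17964072 162.90219561]
[163 196  38  24 595] [181.30756303 207.27731092]
[269 240  22  36 494] [279.46761134 257.72874494]
```

View pics/b.png

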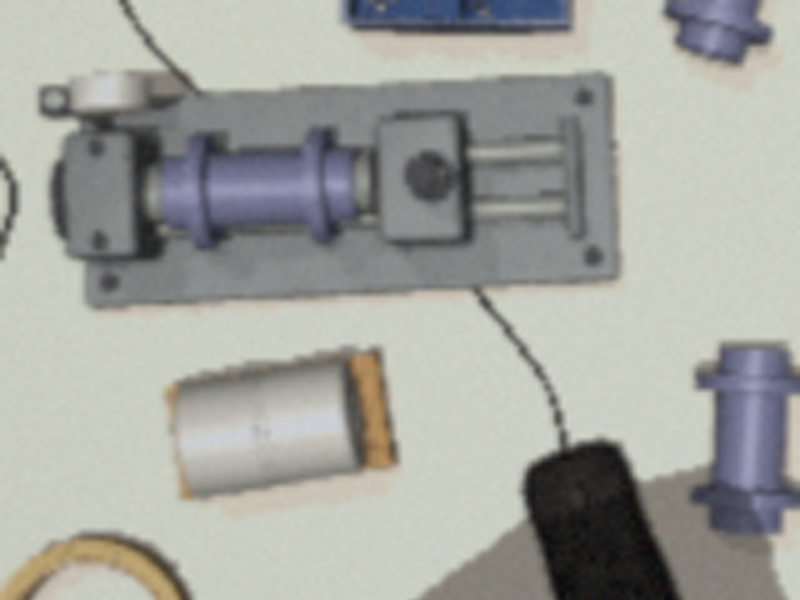

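View pics/t.png

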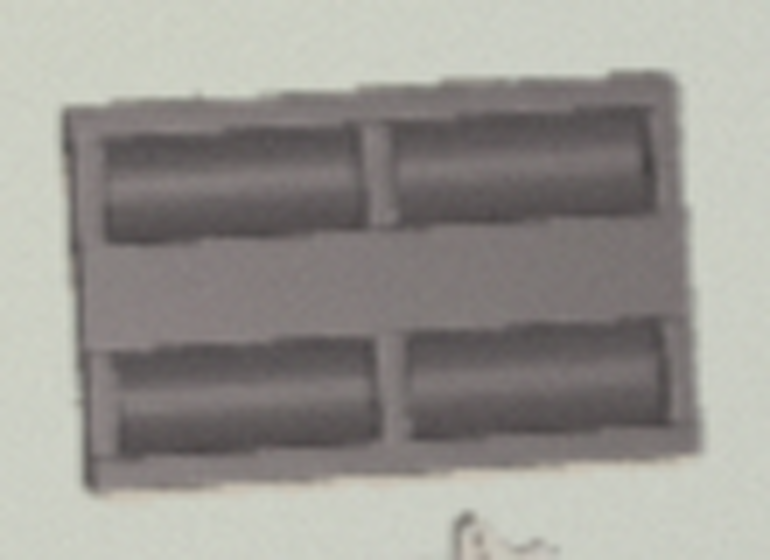

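```bash
cat > meas.py <<'E'
from h import *
def u(p,f,o): return ((p[0]+.5)/f-.5+o[0],(p[1]+.5)/f-.5+o[1])
B=lambda p,z:w("top",*u(p,5,(130,170)),z)
T=lambda p,z:w("top",*u(p,7,(315,195)),z)
def show(n,a): print(n,np.round(a,4))
E
python3 - <<'E'
from meas import *
TR,BR,BL=[B(p,.018) for p in((610,74),(618,276),(88,307))]
show("corners",[TR,BR,BL]); 
d=BL-BR; print("bench yaw (y dir)",np.degrees(np.arctan2(d[0],d[1])),np.linalg.norm(d),np.linalg.norm(TR-BR))
yv=d/np.linalg.norm(d); xv=np.array([yv[1],-yv[0],0]); show("yv",yv)
# tail end at y=-(266-125)=-141 
o=BR+yv*.141+xv*.052; o2=TR+yv*.141-xv*.052; o3=BL-yv*.125+xv*.052
show("origin",[o,o2,o3])
post=B((430,176),.124); show("post",post)
bl=[B(p,.082) for p in((378,115),(462,110),(468,238),(384,243))]; show("block",bl); show("blockc",np.mean(bl,0))
sl=[B(p,.064+.018) for p in((202,),)] if 0 else None
hd=[B(p,.084) for p in((65,130),(135,130),(138,255),(70,258))]; show("headc",np.mean(hd,0))
# sleeve flanges tops z=.092 , tube axis
show("flanges top",[B((202,190),.092),B((318,184),.092)])
st=[B(p,.019) for p in((168,390),(382,350),(397,463),(185,497))]; show("stand",st); show("standc",np.mean(st,0)); show("standdir",(st[1]-st[0]+st[2]-st[3]))
show("master groove",B((261,430),.068))
tc=[T(p,.019) for p in((66,107),(676,72),(702,450),(90,490))]; show("tray",tc);show("trayc",np.mean(tc,0))
tr=[T(p,.019) for p in((235,185),(523,169),(248,396),(535,379))]; show("troughs",tr); show("c",np.mean(tr,0))
print([np.linalg.norm(tr[a]-tr[b]) for a,b in((0,1),(2,3),(0,2),(1,3))])
d=tr[0]-tr[1]+tr[2]-tr[3]; print("tray yaw",np.degrees(np.arctan2(-d[0],d[1])))
im=cv2.imread("pics/top0.png"); hsv=cv2.cvtColor(im,cv2.COLOR_BGR2HSV)
m=cv2.inRange(hsv,(110,25,60),(130,150,230))
n,l,s,c=cv2.connectedComponentsWithStats(m)
for i in range(1,n):
    if s[i,4]>300:
        ys,xs=np.where(l==i); P=np.array([w("top",a,b,.03) for a,b in zip(xs,ys)])
        q=P[:,:2]-P[:,:2].mean(0); ev,V=np.linalg.eigh(q.T@q); v=V[:,1]
        r=cv2.minAreaRect(np.column_stack([xs,ys]).astype(np.float32))
        print(s[i],c[i],P.mean(0),"axis deg",np.degrees(np.arctan2(v[1],v[0])),(q@v).min(),(q@v).max(),r)
cv2.imwrite("pics/pm.png",m)
E
```

```text
corners [[ 0.6236 -0.0524  0.018 ]
 [ 0.5224 -0.0571  0.018 ]
 [ 0.5057  0.2059  0.018 ]]
bench yaw (y dir) -3.6505557447789925 0.2636048032485822 0.10127975748900983
yv [-0.0637  0.998   0.    ]
origin [[0.5654 0.0869 0.018 ]
 [0.5627 0.085  0.018 ]
 [0.5655 0.0845 0.018 ]]
post [0.566  0.0246 0.124 ]
block [[0.5972 0.0545 0.082 ]
 [0.5999 0.0147 0.082 ]
 [0.539  0.0112 0.082 ]
 [0.5364 0.0509 0.082 ]]
blockc [0.5681 0.0328 0.082 ]
headc [0.5592 0.1839 0.084 ]
flanges top [[0.5605 0.1352 0.092 ]
 [0.5637 0.0809 0.092 ]]
stand [[0.4647 0.1655 0.019 ]
 [0.485  0.0598 0.019 ]
 [0.429  0.0518 0.019 ]
 [0.4118 0.1564 0.019 ]]
standc [0.4476 0.1084 0.019 ]
standdir [ 0.0375 -0.2103  0.    ]
master groove [0.4471 0.1104 0.068 ]
tray [[ 0.5608 -0.2341  0.019 ]
 [ 0.5746 -0.4535  0.019 ]
 [ 0.4393 -0.4622  0.019 ]
 [ 0.4242 -0.2429  0.019 ]]
trayc [ 0.4997 -0.3482  0.019 ]
troughs [[ 0.5332 -0.2947  0.019 ]
 [ 0.5395 -0.3982  0.019 ]
 [ 0.4578 -0.2994  0.019 ]
 [ 0.4643 -0.4023  0.019 ]]
c [ 0.4987 -0.3487  0.019 ]
[np.float64(0.10371867965089875), np.float64(0.10314385041689764), np.float64(0.07547731761098882), np.float64(0.0752376585356011)]
tray yaw 3.5458901136327947
[  14   99  148   25 2112] [ 90.73106061 111.63873106] [0.80079449 0.34686624 0.03      ] axis deg 90.39925683014097 -0.17348582999553597 0.1887321945445558 ((87.5, 111.0), (24.0, 147.0), 90.0)Traceback (most recent call last):
  File "<stdin>", line 26, in <module>
  File "h.py", line 10, in w
    e,d=ray(n,u,v); return e+d*(z-e[2])/d[2]
        ~~~^^^^^^^
  File "h.py", line 7, in ray
    c=env.get_calibration(n); d=np.array([(u-c['cx'])/c['fx'],-(v-c['cy'])/c['fy'],-1.])
ValueError: time passes only in moves, steps and waits
```

```bash
cat > h.py <<'E'
from cell import env
import numpy as np, cv2, json, os
from scipy.spatial.transform import Rotation as R
if not os.path.exists("cal.json"):
    json.dump({n:{k:np.asarray(v).tolist() for k,v in env.get_calibration(n).items()} for n in("scene","top")},open("cal.json","w"))
C={n:{k:np.array(v) for k,v in c.items()} for n,c in json.load(open("cal.json")).items()}
def snap(n,name):
    im=cv2.cvtColor(env.snapshot(n),cv2.COLOR_RGB2BGR); cv2.imwrite(f"pics/{name}.png",im); return im
def w(n,u,v,z):
    c=C[n]; d=np.array([(u-c['cx'])/c['fx'],-(v-c['cy'])/c['fy'],-np.ones_like(u*1.)]).T
    d=R.from_rotvec(c['rotation']).apply(d); e=c['eye']; d=np.atleast_2d(d)
    return (e+d*((z-e[2])/d[:,2])[:,None]).squeeze()
def px(n,p):
    c=C[n]; q=R.from_rotvec(c['rotation']).inv().apply(np.array(p)-c['eye'])
    return np.array([c['cx']+c['fx']*q[0]/-q[2], c['cy']-c['fy']*q[1]/-q[2]])
def sleeves(im,z=.03,lo=300,hi=900):
    hsv=cv2.cvtColor(im,cv2.COLOR_BGR2HSV)
    m=cv2.inRange(hsv,(110,25,60),(130,150,230)); n,l,s,c=cv2.connectedComponentsWithStats(m); o=[]
    for i in range(1,n):
        if lo<s[i,4]<hi:
            ys,xs=np.where(l==i); P=w("top",xs,ys,z); q=P[:,:2]-P[:,:2].mean(0); V=np.linalg.eigh(q.T@q)[1][:,1]
            a=q@V; b=q@np.array([-V[1],V[0]])
            mid=P[:,:2].mean(0)+V*(a.min()+a.max())/2
            print("px",np.round(c[i],1),s[i].tolist(),"mean",np.round(P.mean(0)[:2],4),"mid",np.round(mid,4),"axis",round(np.degrees(np.arctan2(V[1],V[0])),1),"len",np.round([a.min(),a.max(),b.min(),b.max()],4))
# pose helper: yaw of tool x, tool straight down
def plan(pos,yaw_deg,grasp=True):
    """pos: grasp point (or TCP) in world; prints turn/shift in tool axes"""
    s=env.read_state(); R0=R.from_rotvec(s['ee_rot']); p=np.array(pos,float)
    if grasp: p=p-np.array([0,0,.011])
    y=np.radians(yaw_deg); Rt=R.from_matrix(np.array([[np.cos(y),np.sin(y),0],[np.sin(y),-np.cos(y),0],[0,0,-1]]))
    t=(R0.inv()*Rt).as_rotvec(); sh=R0.inv().apply(p-s['tool_pos'])*1000
    x=R0.as_matrix()[:,0]
    print("yaw now",round(np.degrees(np.arctan2(x[1],x[0])),2),"turn",np.round(t,3),"shift",np.round(sh,1))
def st():
    s=env.read_state(); R0=R.from_rotvec(s['ee_rot'])
    print("t",round(s['clock'],2),"q",np.round(s['qpos'],2),"tcp",np.round(s['tool_pos'],4),"F",np.round(s['force'],1),"g",round(s['grip_width'],3))
E
python3 - <<'E'
from h import *
im=cv2.imread("pics/top0.png"); sleeves(im)
# shelf edge triangulation: top line rows, scene line
e,_=C['top']['eye'],0
def ln(n,p,q):
    c=C[n];f=lambda u,v:R.from_rotvec(c['rotation']).apply([(u-c['cx'])/c['fx'],-(v-c['cy'])/c['fy'],-1.])
    a=np.cross(f(*p),f(*q)); return a/np.linalg.norm(a),c['eye']
a,ea=ln('top',(100,41),(440,41)); b,eb=ln('scene',(0,45),(330,10))
for y in (-.1,0.2):
    A=np.array([[a[0],a[2]],[b[0],b[2]]]); r=np.array([a@ea-a[1]*y,b@eb-b[1]*y]); print("shelf x,z at y",y,np.linalg.solve(A,r))
E
```

```text
px [276.2 162.8] [263, 145, 27, 37, 542] mean [ 0.6768 -0.1137] mid [ 0.6769 -0.1138] axis 164.3 len [-0.0461  0.0459 -0.0261  0.026 ]
px [181.1 207.3] [162, 196, 40, 24, 649] mean [0.5646 0.1206] mid [0.5646 0.1199] axis 92.7 len [-0.0486  0.0473 -0.0268  0.028 ]
px [279.5 257.9] [269, 240, 22, 37, 539] mean [ 0.4408 -0.1231] mid [ 0.4408 -0.1231] axis 177.4 len [-0.0449  0.0449 -0.025   0.025 ]
shelf x,z at y -0.1 [0.7873234  0.55329218]
shelf x,z at y 0.2 [0.77988263 0.5630944 ]
```

Run:
```python
from h import *
# post pose: plan above; yaw 90+3.6
st(); plan((0.566,0.0246,0.200),93.6)
```

```text
t 0.1 q [-1.31  0.26 -0.05  1.26  0.    1.42] tcp [ 0.2134 -0.4794  0.2389] F [ 0.1 -0.8 -0.1] g 0.999
yaw now 24.0 turn [-1.000e-03 -1.000e-03 -1.215e+00] shift [ 527.1 -317.    50.3]
```

step_arm(moves=[[[0, 0, -1.21], [527, -317, 50], 100], [[0, 0, -1.21], [527, -317, 50], 100], [[0, 0, -1.21], [527, -317, 50], 100], [[0, 0, -1.21], [527, -317, 50], 100], [[0, 0, -1.21], [527, -317, 50], 100], [[0, 0, -1.21], [527, -317, 50], 100], [[0, 0, -1.21], [527, -317, 50], 100], [[0, 0, -1.21], [527, -317, 50], 100], [[0, 0, -1.21], [527, -317, 50], 100], [[0, 0, -1.21], [527, -317, 50], 100], [[0, 0, -1.21], [527, -317, 50], 100], [[0, 0, -1.21], [527, -317, 50], 100]])

```text
clock: 1.1
tool_pos: [0.4997, -0.069, 0.1985]
ee_rot: [-2.155, -2.285, -0.001]
force: [0.8, -1.1, -0.5]
grip_width: 1.001
```

step_arm(moves=[[[0, 0, 0], [0, 0, 0], 60]])

```text
clock: 1.18
tool_pos: [0.5021, -0.0642, 0.1976]
ee_rot: [-2.148, -2.289, -0.002]
force: [-0.6, -0.3, -1.0]
grip_width: 0.885
```

Run:
```python
from h import *
st(); plan((0.566,0.0246,0.108),93.6); snap("scene","s1"); snap("top","t1")
```

```text
t 1.18 q [-0.29  0.25 -0.18  1.14  0.    1.22] tcp [ 0.5021 -0.0642  0.1976] F [-0.6 -0.3 -1. ] g 0.885
yaw now 93.64 turn [-0.    -0.002  0.001] shift [ 84.3  69.5 100.7]
```

View pics/t1.png

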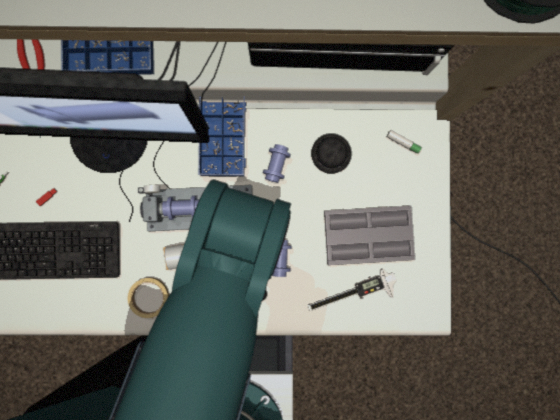

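step_arm(moves=[[[0, 0, 0], [42, 35, 20], 60], [[0, 0, 0], [84, 69.5, 30], 60], [[0, 0, 0], [84, 69.5, 35], 60], [[0, 0, 0], [84, 69.5, 35], 60], [[0, 0, 0], [84, 69.5, 35], 60], [[0, 0, 0], [84, 69.5, 35], 60]])

```text
clock: 1.78
tool_pos: [0.5635, 0.0194, 0.163]
ee_rot: [-2.151, -2.287, 0.001]
force: [0.3, -0.4, -0.1]
grip_width: 0.599
```

Run:
```python
from h import *
st(); plan((0.566,0.0246,0.108),93.6); a=snap("scene","s2"); b=snap("top","t2")
cv2.imwrite("pics/s2z.png",cv2.resize(a[170:330,150:350],None,fx=3.5,fy=3.5))
```

```text
t 1.78 q [-0.11  0.36 -0.11  1.1   0.    1.4 ] tcp [0.5635 0.0194 0.163 ] F [ 0.3 -0.4 -0.1] g 0.599
yaw now 93.5 turn [-0.002 -0.001 -0.002] shift [ 4.9  2.9 66. ]
```

View pics/s2z.png

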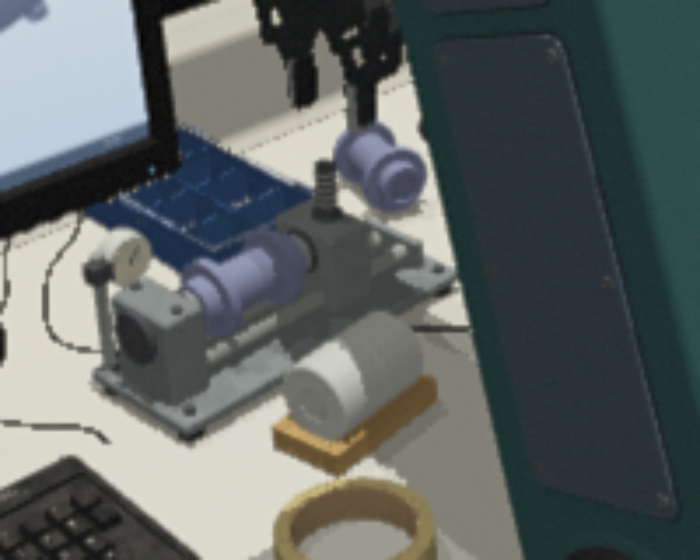

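View pics/t2.png

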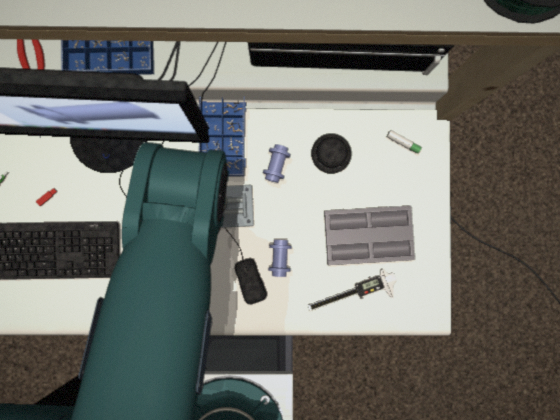

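Run:
```python
from h import *
print(px("scene",(0.566,0.0246,0.124)),px("scene",(0.566,0.0246,0.11))); st();plan((0.566,0.0246,0.108),93.6)
```

```text
[243.62672307 216.4620058 ] [243.93038891 221.4012042 ]
t 1.88 q [-0.11  0.36 -0.11  1.1   0.    1.4 ] tcp [0.5637 0.0192 0.1635] F [ 0.1  0.5 -0.4] g 0.596
yaw now 93.45 turn [-0.001 -0.001 -0.003] shift [ 5.2  2.7 66.5]
```

step_arm(moves=[[[0, 0, 0], [5, 3, 10], 60], [[0, 0, 0], [5, 3, 30], 60], [[0, 0, 0], [5, 3, 45], 60], [[0, 0, 0], [5, 3, 57], 60], [[0, 0, 0], [5, 3, 66], 60], [[0, 0, 0], [5, 3, 66], 60], [[0, 0, 0], [5, 3, 66], 60], [[0, 0, 0], [5, 3, 66], 60]])

```text
clock: 2.55
tool_pos: [0.5666, 0.0243, 0.0981]
ee_rot: [-2.153, -2.287, -0.001]
force: [0.1, -0.3, 0.1]
grip_width: 0.598
```

Run:
```python
from h import *
st(); a=snap("scene","s3")
cv2.imwrite("pics/s3z.png",cv2.resize(a[170:330,150:350],None,fx=3.5,fy=3.5))
```

```text
t 2.55 q [-0.1   0.41 -0.22  0.94  0.    1.41] tcp [0.5666 0.0243 0.0981] F [ 0.1 -0.3  0.1] g 0.598
```

View pics/s3z.png

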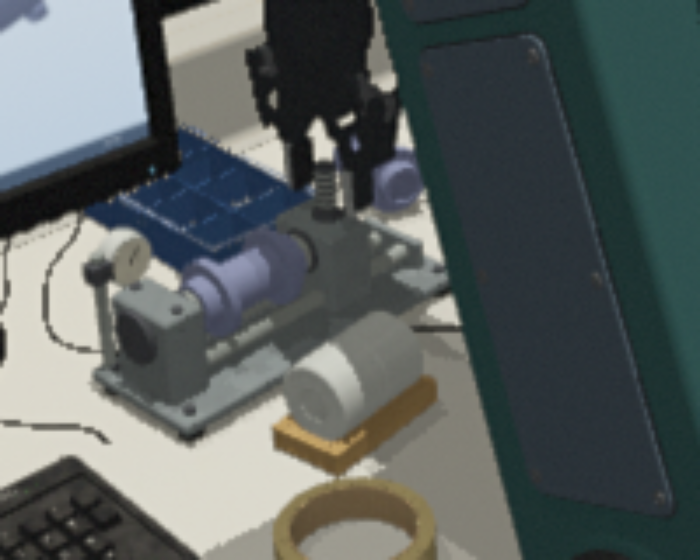

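step_arm(moves=[[[0, 0, 0], [0, 0, 0], 0], [[0, 0, 0], [0, 0, 0], 0], [[0, 0, 0], [0, 0, 0], 0], [[0, 0, 0], [0, 0, 0], 0], [[0, 0, 0], [0, 0, 0], 0], [[0, 0, 0], [0, 0, 0], 0], [[0, 0, 0], [0, 0, 0], 0], [[0, 0, 0], [0, 0, 0], 0]])

```text
clock: 3.27
tool_pos: [0.5666, 0.0242, 0.0988]
ee_rot: [-2.154, -2.287, -0.001]
force: [-2.9, -0.9, 7.8]
grip_width: 0.17
```

Run:
```python
from h import *
st()
```

```text
t 3.27 q [-0.1   0.41 -0.22  0.94  0.    1.41] tcp [0.5666 0.0242 0.0988] F [-2.9 -0.9  7.8] g 0.17
```

step_arm(moves=[[[0, 0, 0], [-3, 0, 0], 0], [[0, 0, 0], [-8, 0, 0], 0], [[0, 0, 0], [-14, 0, 0], 0], [[0, 0, 0], [-20, 0, 0], 0], [[0, 0, 0], [-26, 0, 0], 0], [[0, 0, 0], [-32, 0, 0], 0], [[0, 0, 0], [-37, 0, 0], 0], [[0, 0, 0], [-41, 0, 0], 0], [[0, 0, 0], [-44, 0, 0], 0], [[0, 0, 0], [-45.5, 0, 0], 0], [[0, 0, 0], [-45.5, 0, 0], 0], [[0, 0, 0], [-45.5, 0, 0], 0]])

```text
clock: 4.27
tool_pos: [0.5692, -0.0217, 0.0988]
ee_rot: [2.154, 2.286, -0.0]
force: [-3.4, -0.7, 4.6]
grip_width: 0.173
```

Run:
```python
from h import *
st(); a=snap("scene","s4")
cv2.imwrite("pics/s4z.png",cv2.resize(a[170:330,150:350],None,fx=3.5,fy=3.5))
```

```text
t 4.27 q [-0.18  0.42 -0.21  0.94 -0.    1.33] tcp [ 0.5692 -0.0217  0.0988] F [-3.4 -0.7  4.6] g 0.173
```

View pics/s4z.png

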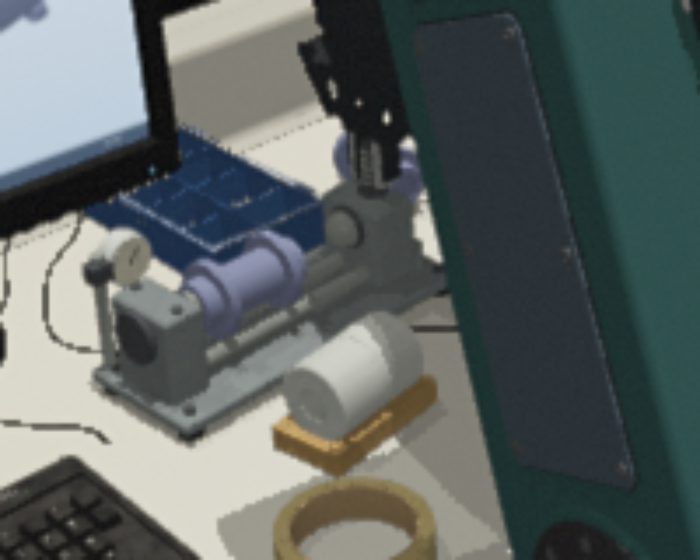

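step_arm(moves=[[[0, 0, 0], [0, 0, 0], 60], [[0, 0, 0], [0, 0, 0], 60], [[0, 0, 0], [0, 0, 0], 60], [[0, 0, 0], [0, 0, 0], 60], [[0, 0, 0], [0, 0, 0], 100], [[0, 0, 0], [0, 0, -25], 100], [[0, 0, 0], [0, 0, -55], 100], [[0, 0, 0], [0, 0, -75], 100], [[0, 0, 0], [20, 0, -80], 100], [[0, 0, 0], [55, 0, -80], 100], [[0, 0, 0], [85, 0, -80], 100], [[0, 0, 0], [90, 0, -80], 100]])

```text
clock: 5.32
tool_pos: [0.5634, 0.0717, 0.179]
ee_rot: [2.151, 2.289, 0.001]
force: [0.4, -0.6, 0.2]
grip_width: 0.999
```

Run:
```python
from h import *
st(); plan((0.561,0.107,0.062),93.6)
```

```text
t 5.32 q [-0.02  0.36 -0.07  1.14  0.    1.49] tcp [0.5634 0.0717 0.179 ] F [ 0.4 -0.6  0.2] g 0.999
yaw now 93.56 turn [ 0.    -0.    -0.001] shift [ 35.3  -0.2 128. ]
```

step_arm(moves=[[[0, 0, 0], [20, 0, 10], 100], [[0, 0, 0], [35, 0, 30], 100], [[0, 0, 0], [35, 0, 60], 100], [[0, 0, 0], [35, 0, 85], 100], [[0, 0, 0], [35, 0, 105], 100], [[0, 0, 0], [35, 0, 118], 100], [[0, 0, 0], [35, 0, 126], 100], [[0, 0, 0], [35, 0, 126], 100], [[0, 0, 0], [35, 0, 126], 100]])

```text
clock: 6.07
tool_pos: [0.5614, 0.1066, 0.0534]
ee_rot: [2.151, 2.289, 0.001]
force: [-0.0, -0.2, 0.3]
grip_width: 1.0
```

Run:
```python
from h import *
st(); plan((0.561,0.107,0.062),93.6);  a=snap("scene","s5");snap("top","t5")
cv2.imwrite("pics/s5z.png",cv2.resize(a[170:330,150:350],None,fx=3.5,fy=3.5))
```

```text
t 6.07 q [ 0.04  0.46 -0.28  0.83  0.    1.55] tcp [0.5614 0.1066 0.0534] F [-0.  -0.2  0.3] g 1.0
yaw now 93.56 turn [ 0.001 -0.    -0.001] shift [ 0.5 -0.4  2.4]
```

View pics/s5z.png

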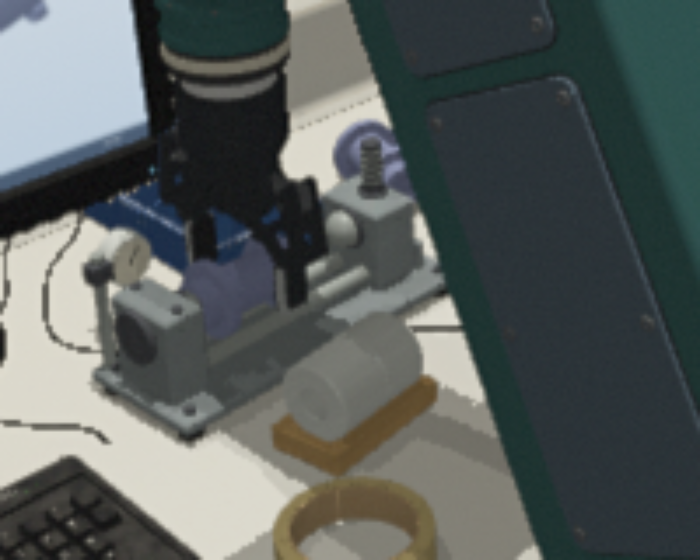

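step_arm(moves=[[[0, 0, 0], [0, 0, 0], 0], [[0, 0, 0], [0, 0, 0], 0], [[0, 0, 0], [0, 0, 0], 0], [[0, 0, 0], [0, 0, 0], 0], [[0, 0, 0], [0, 0, 0], 0], [[0, 0, 0], [0, 0, 0], 0], [[0, 0, 0], [0, 0, 0], 0], [[0, 0, 0], [0, 0, 0], 0], [[0, 0, 0], [0, 0, 0], 0]])

```text
clock: 6.92
tool_pos: [0.5621, 0.1066, 0.0545]
ee_rot: [2.15, 2.288, 0.003]
force: [-0.5, -0.6, 5.2]
grip_width: 0.405
```

Run:
```python
from h import *
st()
```

```text
t 6.92 q [ 0.04  0.46 -0.28  0.83  0.    1.55] tcp [0.5621 0.1066 0.0545] F [-0.5 -0.6  5.2] g 0.405
```

step_arm(moves=[[[0, 0, 0], [-3, 0, 0], 0], [[0, 0, 0], [-7, 0, 0], 0], [[0, 0, 0], [-12, 0, 0], 0], [[0, 0, 0], [-16, 0, 0], 0], [[0, 0, 0], [-19, 0, 0], 0], [[0, 0, 0], [-20, 0, 0], 0], [[0, 0, 0], [-20, 0, 0], 0], [[0, 0, 0], [-20, 0, -5], 0], [[0, 0, 0], [-20, 0, -20], 0], [[0, 0, 0], [-20, 0, -45], 0], [[0, 0, 0], [-20, 0, -75], 0], [[0, 0, 0], [-20, 0, -110], 0]])

```text
clock: 7.92
tool_pos: [0.5623, 0.0866, 0.1651]
ee_rot: [2.151, 2.289, 0.001]
force: [1.8, -0.0, -1.0]
grip_width: 0.4
```

Run:
```python
from h import *
st()
c=np.array([.499,-.3485]);yv=np.array([-.062,.998]);xv=np.array([.998,.062])
for i,(a,b) in enumerate(((-1,-1),(-1,1),(1,-1),(1,1))): print("hollow",i,np.round(c+a*.038*xv+b*.052*yv,4))
h=c+.038*xv+.052*yv
plan((*h,.170),93.55)
```

```text
t 7.92 q [ 0.01  0.37 -0.1   1.11 -0.    1.52] tcp [0.5623 0.0866 0.1651] F [ 1.8 -0.  -1. ] g 0.4
hollow 0 [ 0.4643 -0.4028]
hollow 1 [ 0.4579 -0.299 ]
hollow 2 [ 0.5401 -0.398 ]
hollow 3 [ 0.5337 -0.2942]
yaw now 93.56 turn [0.001 0.    0.   ] shift [-378.3  -52.3    6.1]
```

step_arm(moves=[[[0, 0, 0], [-15, -2, 0], 0], [[0, 0, 0], [-45, -6, 0], 0], [[0, 0, 0], [-80, -11, 3], 0], [[0, 0, 0], [-118, -16, 6], 0], [[0, 0, 0], [-156, -22, 6], 0], [[0, 0, 0], [-194, -27, 6], 0], [[0, 0, 0], [-232, -32, 6], 0], [[0, 0, 0], [-270, -37, 6], 0], [[0, 0, 0], [-305, -42, 6], 0], [[0, 0, 0], [-335, -46, 6], 0], [[0, 0, 0], [-360, -50, 6], 0], [[0, 0, 0], [-378, -52, 6], 0]])

```text
clock: 8.92
tool_pos: [0.5335, -0.2964, 0.1591]
ee_rot: [2.152, 2.287, -0.0]
force: [-0.1, 0.0, -0.8]
grip_width: 0.401
```

Run:
```python
from h import *
st(); plan((.5337,-.2942,.170),93.55); im=snap("top","t6"); snap("scene","s6"); sleeves(im)
```

```text
t 8.92 q [-0.64  0.44  0.01  1.14 -0.    0.87] tcp [ 0.5335 -0.2964  0.1591] F [-0.1  0.  -0.8] g 0.401
yaw now 93.48 turn [ 0.001  0.001 -0.001] shift [2.2 0.4 0.1]
px [276.2 162.8] [263, 145, 27, 37, 542] mean [ 0.6768 -0.1138] mid [ 0.6769 -0.1138] axis 164.2 len [-0.0462  0.0459 -0.0259  0.026 ]
px [280.7 240.2] [270, 222, 22, 37, 538] mean [ 0.4845 -0.1258] mid [ 0.4848 -0.1258] axis 178.4 len [-0.0451  0.0443 -0.0254  0.0247]
```

View pics/t6.png

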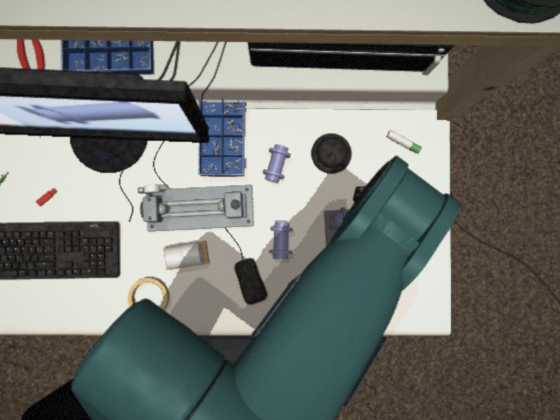

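View pics/s6.png

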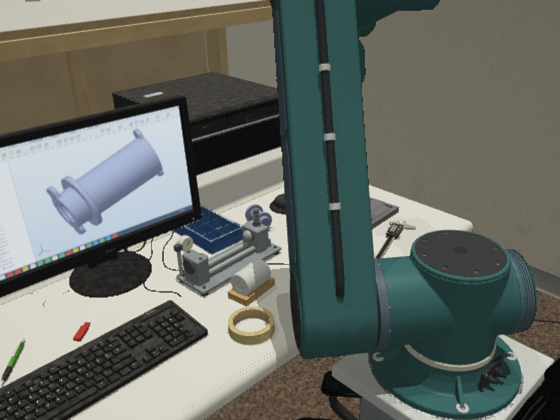

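step_arm(moves=[[[0, 0, 0], [2, 0, 10], 0], [[0, 0, 0], [2, 0, 35], 0], [[0, 0, 0], [2, 0, 65], 0], [[0, 0, 0], [2, 0, 90], 0], [[0, 0, 0], [2, 0, 107], 0], [[0, 0, 0], [2, 0, 117], 0], [[0, 0, 0], [2, 0, 122], 0], [[0, 0, 0], [2, 0, 124], 0], [[0, 0, 0], [2, 0, 125], 0], [[0, 0, 0], [2, 0, 125], 0]])

```text
clock: 9.85
tool_pos: [0.5341, -0.2948, 0.0347]
ee_rot: [2.153, 2.285, -0.0]
force: [-0.6, -0.9, -0.5]
grip_width: 0.398
```

Run:
```python
from h import *
st(); plan((.5337,-.2942,.0445),93.55)
```

```text
t 9.85 q [-0.64  0.53 -0.2   0.84 -0.    0.87] tcp [ 0.5341 -0.2948  0.0347] F [-0.6 -0.9 -0.5] g 0.398
yaw now 93.42 turn [ 0.002  0.002 -0.002] shift [ 0.7 -0.3  1.2]
```

step_arm(moves=[[[0, 0, 0], [0, 0, 0.5], 0], [[0, 0, 0], [0, 0, 1], 0], [[0, 0, 0], [0, 0, 1.5], 0], [[0, 0, 0], [0, 0, 1.5], 0]])

```text
clock: 10.18
tool_pos: [0.5344, -0.295, 0.034]
ee_rot: [2.152, 2.284, 0.0]
force: [-1.9, 2.5, 8.4]
grip_width: 0.399
```

step_arm(moves=[[[0, 0, 0], [0, 0, 0], 45], [[0, 0, 0], [0, 0, 0], 50], [[0, 0, 0], [0, 0, 0], 55], [[0, 0, 0], [0, 0, 0], 62], [[0, 0, 0], [0, 0, 0], 62], [[0, 0, 0], [0, 0, -10], 62], [[0, 0, 0], [0, 0, -35], 62], [[0, 0, 0], [0, 0, -70], 62], [[0, 0, 0], [0, 0, -110], 80], [[0, 0, 0], [20, 0, -125], 100], [[0, 0, 0], [60, 0, -125], 100], [[0, 0, 0], [100, 0, -125], 100]])

```text
clock: 11.18
tool_pos: [0.5285, -0.1949, 0.1606]
ee_rot: [2.152, 2.28, 0.002]
force: [0.4, 0.7, -0.0]
grip_width: 0.999
```

Run:
```python
from h import *
st(); im=snap("top","t7"); a=snap("scene","s7"); sleeves(im); plan((.4848,-.1258,.15),178.4)
cv2.imwrite("pics/t7z.png",cv2.resize(im[100:300,200:450],None,fx=3,fy=3))
```

```text
t 11.18 q [-0.5   0.36 -0.13  1.08 -0.    1.02] tcp [ 0.5285 -0.1949  0.1606] F [ 0.4  0.7 -0. ] g 0.999
px [276.2 162.9] [263, 145, 27, 37, 542] mean [ 0.6766 -0.1136] mid [ 0.6768 -0.1137] axis 164.2 len [-0.0464  0.046  -0.0258  0.0261]
yaw now 93.61 turn [ 1.00e-03  3.00e-03 -1.48e+00] shift [ 67.4 -38.5  20.9]
```

View pics/t7z.png

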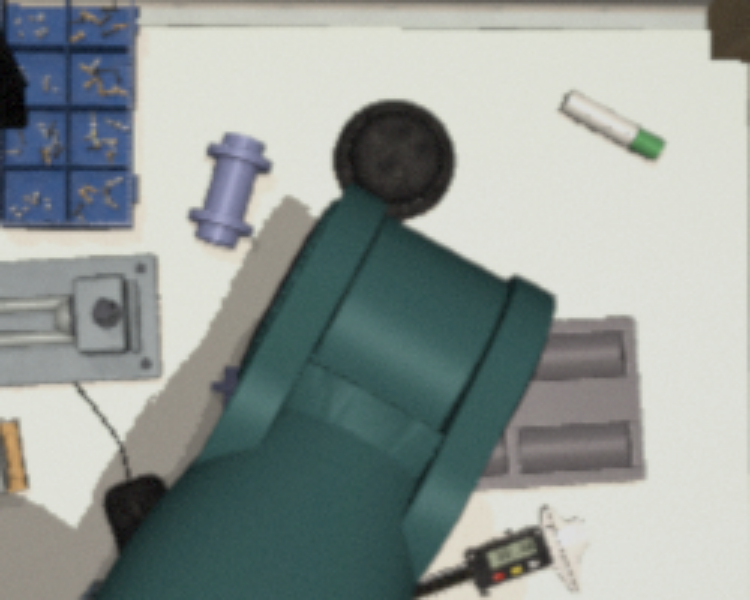

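step_arm(moves=[[[0, 0, -0.12], [10, -5, 0], 100], [[0, 0, -0.24], [25, -14, 0], 100], [[0, 0, -0.36], [40, -23, 0], 100], [[0, 0, -0.48], [55, -32, 0], 100], [[0, 0, -0.6], [67, -38.5, 5], 100], [[0, 0, -0.72], [67, -38.5, 15], 100], [[0, 0, -0.85], [67, -38.5, 30], 100], [[0, 0, -0.97], [67, -38.5, 45], 100], [[0, 0, -1.1], [67, -38.5, 55], 100], [[0, 0, -1.22], [67, -38.5, 60], 100], [[0, 0, -1.35], [67, -38.5, 60], 100], [[0, 0, -1.48], [67, -38.5, 60], 100]])

```text
clock: 12.28
tool_pos: [0.4849, -0.1265, 0.1001]
ee_rot: [0.05, 3.138, -0.002]
force: [0.3, -0.2, -0.7]
grip_width: 0.997
```

step_arm(moves=[[[0, 0, 0], [0, 0, 0], 100], [[0, 0, 0], [0, 0, 0], 100]])

```text
clock: 12.45
tool_pos: [0.4851, -0.1268, 0.1006]
ee_rot: [0.055, 3.138, -0.002]
force: [-0.6, 0.1, 0.5]
grip_width: 0.999
```

Run:
```python
from h import *
st(); im=snap("top","t8"); a=snap("scene","s8"); sleeves(im); plan((.4848,-.1258,.032),178.4)
```

```text
t 12.45 q [-0.42  0.31 -0.38  0.88 -0.   -0.38] tcp [ 0.4851 -0.1268  0.1006] F [-0.6  0.1  0.5] g 0.999
px [276.2 162.8] [263, 145, 27, 37, 544] mean [ 0.6768 -0.1137] mid [ 0.6768 -0.1137] axis 164.3 len [-0.0462  0.0463 -0.0261  0.0261]
px [347.7 220.9] [329, 210, 38, 23, 611] mean [ 0.5331 -0.2922] mid [ 0.5331 -0.2918] axis 93.1 len [-0.0461  0.0469 -0.0263  0.0265]
yaw now 177.95 turn [-0.001  0.003 -0.008] shift [ 0.5  1.  79.4]
```

View pics/s8.png

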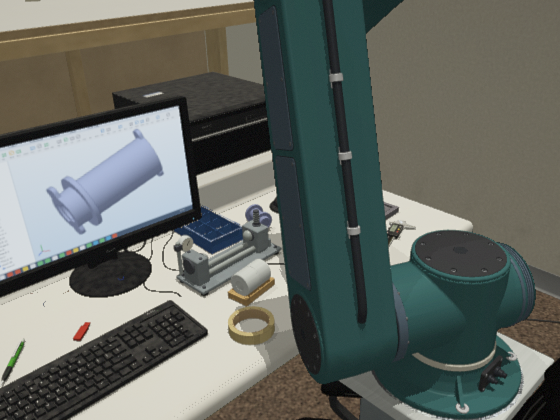

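View pics/t8.png

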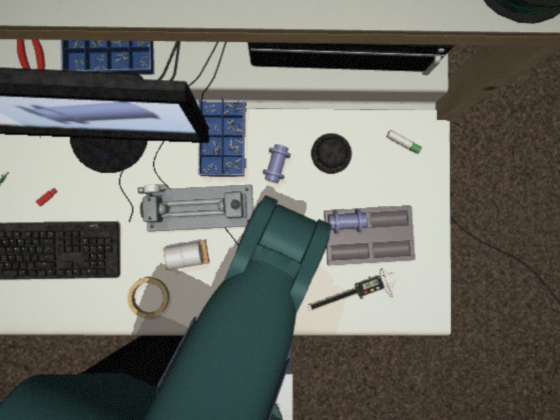

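step_arm(moves=[[[0, 0, -0.01], [0.5, 1, 10], 100], [[0, 0, -0.01], [0.5, 1, 25], 100], [[0, 0, -0.01], [0.5, 1, 42], 100], [[0, 0, -0.01], [0.5, 1, 57], 100], [[0, 0, -0.01], [0.5, 1, 68], 100], [[0, 0, -0.01], [0.5, 1, 75], 100], [[0, 0, -0.01], [0.5, 1, 78], 100], [[0, 0, -0.01], [0.5, 1, 78], 100], [[0, 0, -0.01], [0.5, 1, 78], 100]])

```text
clock: 13.3
tool_pos: [0.4851, -0.1259, 0.0229]
ee_rot: [0.042, 3.138, -0.003]
force: [0.6, -0.7, 0.6]
grip_width: 1.002
```

step_arm(moves=[[[0, 0, 0], [0, 0, 0], 70], [[0, 0, 0], [0, 0, 0], 60], [[0, 0, 0], [0, 0, 0], 55], [[0, 0, 0], [0, 0, 0], 50], [[0, 0, 0], [0, 0, 0], 0], [[0, 0, 0], [0, 0, 0], 0], [[0, 0, 0], [0, 0, 0], 0], [[0, 0, 0], [0, 0, 0], 0], [[0, 0, 0], [0, 0, 0], 0], [[0, 0, 0], [0, 0, 0], 0]])

```text
clock: 14.13
tool_pos: [0.4853, -0.126, 0.0233]
ee_rot: [0.042, 3.137, -0.003]
force: [-1.8, 0.1, 6.8]
grip_width: 0.4
```

Run:
```python
from h import *
st()
```

```text
t 14.13 q [-0.42  0.39 -0.5   0.67 -0.   -0.39] tcp [ 0.4853 -0.126   0.0233] F [-1.8  0.1  6.8] g 0.4
```

step_arm(moves=[[[0, 0, 0], [0, 0, -5], 0], [[0, 0, 0], [0, 0, -20], 0], [[0, 0, 0], [0, 0, -45], 0], [[0, 0, 0], [0, 0, -75], 0], [[0, 0, 0], [0, 0, -105], 0], [[0, 0, 0], [0, 0, -120], 0]])

```text
clock: 14.63
tool_pos: [0.4854, -0.126, 0.1467]
ee_rot: [0.042, 3.134, -0.005]
force: [0.9, -0.0, -1.3]
grip_width: 0.397
```

Run:
```python
from h import *
st(); plan((.5401,-.398,.151),93.55);plan((.4579,-.299,.151),93.55)
```

```text
t 14.63 q [-0.42  0.27 -0.3   0.99 -0.   -0.39] tcp [ 0.4854 -0.126   0.1467] F [ 0.9 -0.  -1.3] g 0.397
yaw now 178.48 turn [0.003 0.008 1.482] shift [ -61.8 -270.4    8. ]
yaw now 178.48 turn [0.003 0.008 1.482] shift [  23.  -173.6    7.1]
```

step_arm(moves=[[[0, 0, 0.12], [-3, -14, 0], 0], [[0, 0, 0.24], [-8, -38, 0], 0], [[0, 0, 0.36], [-15, -65, 0], 0], [[0, 0, 0.49], [-21, -93, 0], 0], [[0, 0, 0.61], [-27, -120, 0], 0], [[0, 0, 0.73], [-33, -147, 0], 0], [[0, 0, 0.86], [-40, -174, 0], 0], [[0, 0, 0.98], [-46, -200, 0], 0], [[0, 0, 1.11], [-51, -225, 0], 0], [[0, 0, 1.23], [-56, -245, 2], 0], [[0, 0, 1.36], [-60, -260, 5], 0], [[0, 0, 1.48], [-62, -270, 8], 0]])

```text
clock: 15.63
tool_pos: [0.5404, -0.3992, 0.1398]
ee_rot: [2.152, 2.279, 0.004]
force: [-0.3, -0.4, -1.0]
grip_width: 0.398
```

step_arm(moves=[[[0, 0, 0], [0, 0, 0], 0], [[0, 0, 0], [0, 0, 0], 0]])

```text
clock: 15.8
tool_pos: [0.5401, -0.3993, 0.1396]
ee_rot: [2.15, 2.282, 0.004]
force: [0.2, 0.2, -1.0]
grip_width: 0.402
```

Run:
```python
from h import *
st(); plan((.5401,-.398,.0468),93.55); im=snap("top","t9"); sleeves(im)
```

```text
t 15.8 q [-0.76  0.55  0.15  1.16  0.    0.75] tcp [ 0.5401 -0.3993  0.1396] F [ 0.2  0.2 -1. ] g 0.402
yaw now 93.42 turn [ 0.006  0.003 -0.002] shift [  1.7  -0.5 103.7]
px [276.2 162.9] [263, 145, 27, 37, 540] mean [ 0.6767 -0.1137] mid [ 0.6769 -0.1138] axis 164.4 len [-0.0463  0.0458 -0.0259  0.0259]
px [388.  217.2] [379, 206, 19, 24, 332] mean [ 0.5428 -0.3927] mid [ 0.5421 -0.3927] axis -178.3 len [-0.0281  0.0294 -0.0227  0.0223]
px [347.3 221. ] [328, 210, 39, 24, 636] mean [ 0.533  -0.2912] mid [ 0.533 -0.291] axis 93.8 len [-0.0474  0.0479 -0.0267  0.0282]
```

step_arm(moves=[[[0, 0, 0], [1, 0, 10], 0], [[0, 0, 0], [1, 0, 30], 0], [[0, 0, 0], [1, 0, 55], 0], [[0, 0, 0], [1, 0, 75], 0], [[0, 0, 0], [1, 0, 90], 0], [[0, 0, 0], [1, 0, 98], 0], [[0, 0, 0], [1, 0, 101], 0], [[0, 0, 0], [1, 0, 103], 0], [[0, 0, 0], [1, 0, 104], 0], [[0, 0, 0], [1, 0, 105], 0], [[0, 0, 0], [1, 0, 105], 0]])

```text
clock: 16.77
tool_pos: [0.541, -0.398, 0.0363]
ee_rot: [2.146, 2.283, 0.004]
force: [-3.5, 4.0, 7.2]
grip_width: 0.4
```

step_arm(moves=[[[0, 0, 0], [0, 0, 0], 45], [[0, 0, 0], [0, 0, 0], 48], [[0, 0, 0], [0, 0, 0], 52], [[0, 0, 0], [0, 0, 0], 58], [[0, 0, 0], [0, 0, 0], 62], [[0, 0, 0], [0, 0, -8], 62], [[0, 0, 0], [0, 0, -30], 62], [[0, 0, 0], [0, 0, -65], 62], [[0, 0, 0], [0, 0, -105], 80], [[0, 0, 0], [30, 0, -105], 100], [[0, 0, 0], [70, 0, -105], 100], [[0, 0, 0], [110, 0, -105], 100]])

```text
clock: 17.77
tool_pos: [0.5334, -0.2874, 0.1419]
ee_rot: [2.147, 2.28, 0.004]
force: [0.4, 1.0, -0.1]
grip_width: 1.005
```

Run:
```python
from h import *
st(); plan((.6768,-.1137,.140),164.3); im=snap("top","t10"); sleeves(im)
cv2.imwrite("pics/t10z.png",cv2.resize(im[100:300,200:450],None,fx=3,fy=3))
```

```text
t 17.77 q [-0.63  0.44 -0.05  1.07  0.    0.88] tcp [ 0.5334 -0.2874  0.1419] F [ 0.4  1.  -0.1] g 1.005
yaw now 93.45 turn [ 0.004  0.01  -1.237] shift [164.9 153.5  13.4]
px [276.2 162.8] [263, 145, 27, 37, 544] mean [ 0.6767 -0.1136] mid [ 0.6768 -0.1137] axis 164.1 len [-0.0462  0.0462 -0.0257  0.0261]
```

View pics/t10z.png

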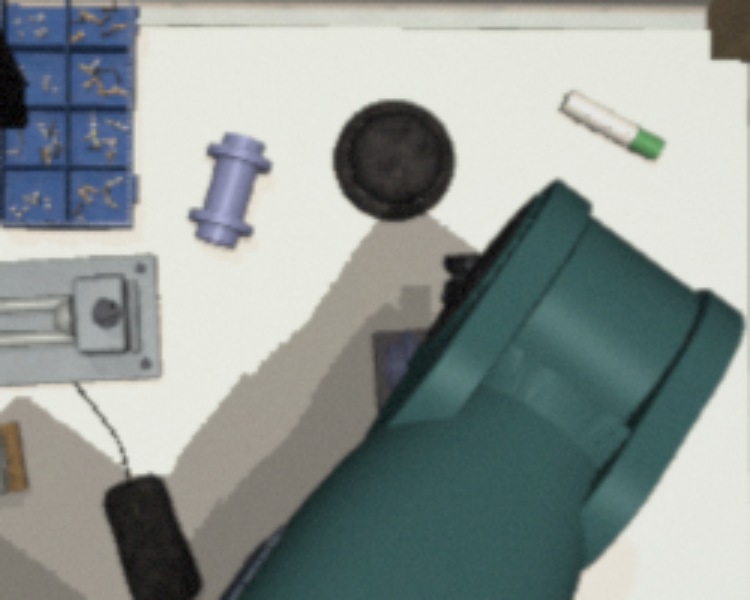

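Run:
```python
from h import *
for z in (.23,.3,.35,.4,.45,.5): print(z,px("scene",(0.2134,-0.4794,z)))
# shelf front lines
for x,z in ((.787,.553),(.787,.6),(.787,.62)): print(px("top",(x,-.1,z)),px("scene",(x,0.1,z)),px("scene",(x,0.5,z)))
```

```text
0.23 [481.20715823 158.20874983]
0.3 [485.29959819 132.06708433]
0.35 [488.34323744 112.62494226]
0.4 [491.49323001  92.50343708]
0.45 [494.75524943  71.66632732]
0.5 [498.13538013  50.07474705]
[267.1969893   41.28616971] [146.81911213  32.23530345] [-42.15040866  59.56731605]
[266.59365785  28.87685134] [144.00211969  10.70867859] [-49.80102883  33.24801326]
[266.31269669  23.09804339] [142.77331965   1.31855135] [-53.15895134  21.69624657]
```

step_arm(moves=[[[0, 0, -0.11], [8, 8, 0], 100], [[0, 0, -0.22], [25, 23, 0], 100], [[0, 0, -0.33], [45, 42, 0], 100], [[0, 0, -0.44], [65, 60, 0], 100], [[0, 0, -0.55], [85, 79, 0], 100], [[0, 0, -0.66], [105, 98, 0], 100], [[0, 0, -0.77], [122, 114, 0], 100], [[0, 0, -0.88], [138, 128, 5], 100], [[0, 0, -0.99], [150, 140, 12], 100], [[0, 0, -1.1], [160, 148, 20], 100], [[0, 0, -1.2], [165, 153, 28], 100], [[0, 0, -1.24], [165, 153.5, 35], 100]])

```text
clock: 18.82
tool_pos: [0.6759, -0.1045, 0.1076]
ee_rot: [0.405, 3.108, 0.0]
force: [-0.4, -0.1, 0.2]
grip_width: 0.999
```

step_arm(moves=[[[0, 0, 0], [0, 0, 0], 100], [[0, 0, 0], [0, 0, 0], 100]])

```text
clock: 18.98
tool_pos: [0.6758, -0.1043, 0.1078]
ee_rot: [0.407, 3.108, 0.0]
force: [-0.6, 0.6, -0.7]
grip_width: 0.998
```

Run:
```python
from h import *
st(); im=snap("top","t11"); a=snap("scene","s11"); sleeves(im); plan((.6768,-.1137,.034),164.2)
cv2.imwrite("pics/s11z.png",cv2.resize(a[120:300,180:400],None,fx=3.5,fy=3.3))
```

```text
t 18.98 q [-0.27  0.59  0.13  1.1   0.   -0.01] tcp [ 0.6758 -0.1043  0.1078] F [-0.6  0.6 -0.7] g 0.998
px [390.1 218.4] [371, 207, 39, 24, 644] mean [ 0.54   -0.3978] mid [ 0.54   -0.3978] axis 94.3 len [-0.0483  0.0484 -0.0279  0.0271]
px [347.5 221. ] [329, 210, 38, 23, 616] mean [ 0.533  -0.2916] mid [ 0.533  -0.2916] axis 93.5 len [-0.0468  0.0469 -0.0266  0.0266]
yaw now 165.04 turn [0.001 0.008 0.015] shift [-2.4 -8.6 85.3]
```

View pics/s11z.png

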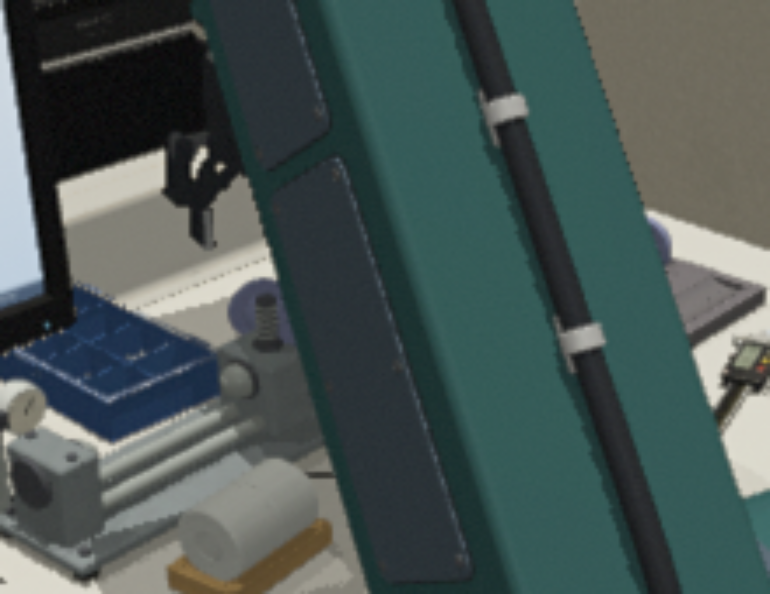

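View pics/t11.png

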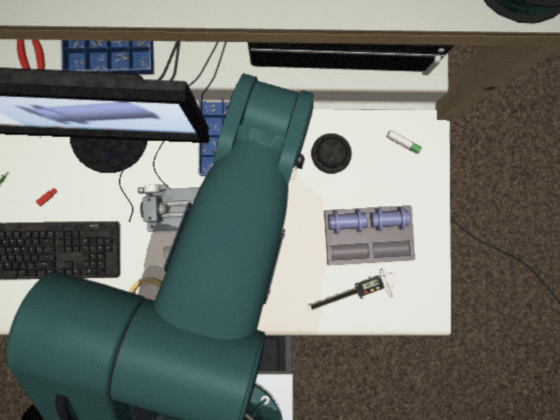

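step_arm(moves=[[[0, 0.005, 0.015], [-2, -5, 5], 100], [[0, 0.005, 0.015], [-2.5, -8.5, 15], 100], [[0, 0.005, 0.015], [-2.5, -8.5, 30], 100], [[0, 0.005, 0.015], [-2.5, -8.5, 48], 100], [[0, 0.005, 0.015], [-2.5, -8.5, 64], 100], [[0, 0.005, 0.015], [-2.5, -8.5, 76], 100], [[0, 0.005, 0.015], [-2.5, -8.5, 83], 100], [[0, 0.005, 0.015], [-2.5, -8.5, 85], 100], [[0, 0.005, 0.015], [-2.5, -8.5, 85], 100]])

```text
clock: 19.83
tool_pos: [0.6766, -0.114, 0.0229]
ee_rot: [0.433, 3.109, 0.001]
force: [0.3, -0.3, 0.6]
grip_width: 0.999
```

step_arm(moves=[[[0, 0, 0], [0, 0, 0], 70], [[0, 0, 0], [0, 0, 0], 60], [[0, 0, 0], [0, 0, 0], 55], [[0, 0, 0], [0, 0, 0], 50], [[0, 0, 0], [0, 0, 0], 0], [[0, 0, 0], [0, 0, 0], 0], [[0, 0, 0], [0, 0, 0], 0], [[0, 0, 0], [0, 0, 0], 0], [[0, 0, 0], [0, 0, 0], 0], [[0, 0, 0], [0, 0, 0], 0]])

```text
clock: 20.67
tool_pos: [0.6769, -0.1141, 0.0235]
ee_rot: [0.433, 3.108, 0.001]
force: [-2.1, -0.2, 4.9]
grip_width: 0.401
```

Run:
```python
from h import *
st(); plan((.6768,-.1137,.034),164.2)
```

```text
t 20.67 q [-0.29  0.65  0.01  0.93  0.   -0.01] tcp [ 0.6769 -0.1141  0.0235] F [-2.1 -0.2  4.9] g 0.401
yaw now 164.14 turn [ 0.001  0.003 -0.001] shift [0.2 0.3 0.5]
```

step_arm(moves=[[[0, 0, 0], [0, 0, -5], 0], [[0, 0, 0], [0, 0, -20], 0], [[0, 0, 0], [0, 0, -45], 0], [[0, 0, 0], [0, 0, -75], 0], [[0, 0, 0], [0, 0, -100], 0], [[0, 0, 0], [0, 0, -105], 0], [[0, 0, 0], [0, 0, -105], 0]])

```text
clock: 21.25
tool_pos: [0.6775, -0.1142, 0.1306]
ee_rot: [0.432, 3.105, 0.0]
force: [0.9, -0.2, -2.4]
grip_width: 0.397
```

Run:
```python
from h import *
st(); plan((.4579,-.299,.151),93.55)
```

```text
t 21.25 q [-0.29  0.58  0.18  1.16  0.   -0.01] tcp [ 0.6775 -0.1142  0.1306] F [ 0.9 -0.2 -2.4] g 0.397
yaw now 164.15 turn [0.005 0.005 1.232] shift [ 160.7 -237.7  -10.7]
```

step_arm(moves=[[[0, 0, 0.1], [8, -12, -2], 0], [[0, 0, 0.21], [22, -32, -4], 0], [[0, 0, 0.32], [38, -56, -6], 0], [[0, 0, 0.43], [55, -82, -8], 0], [[0, 0, 0.54], [73, -108, -10], 0], [[0, 0, 0.65], [90, -134, -10], 0], [[0, 0, 0.76], [107, -159, -10], 0], [[0, 0, 0.87], [124, -183, -10], 0], [[0, 0, 0.98], [138, -204, -10], 0], [[0, 0, 1.09], [149, -221, -10], 0], [[0, 0, 1.18], [157, -233, -10], 0], [[0.005, 0.005, 1.23], [160.5, -237.5, -10], 0]])

```text
clock: 22.25
tool_pos: [0.456, -0.2996, 0.1381]
ee_rot: [-2.156, -2.283, 0.001]
force: [0.2, 0.2, -1.1]
grip_width: 0.402
```

step_arm(moves=[[[0, 0, 0], [0, 0, 0], 0], [[0, 0, 0], [0, 0, 0], 0]])

```text
clock: 22.42
tool_pos: [0.4553, -0.2993, 0.137]
ee_rot: [-2.154, -2.282, 0.001]
force: [0.3, 0.2, -0.3]
grip_width: 0.401
```

Run:
```python
from h import *
st(); plan((.4579,-.299,.0468),93.55); im=snap("top","t12"); sleeves(im)
```

```text
t 22.42 q [-0.73  0.35 -0.21  1.02 -0.    0.78] tcp [ 0.4553 -0.2993  0.137 ] F [ 0.3  0.2 -0.3] g 0.401
yaw now 93.31 turn [-0.003 -0.002 -0.004] shift [-1.000e-01  2.900e+00  1.012e+02]
px [346.  220.2] [328, 210, 39, 23, 565] mean [ 0.5349 -0.2879] mid [ 0.5354 -0.2912] axis 99.3 len [-0.0513  0.0445 -0.0272  0.0254]
```

step_arm(moves=[[[0, 0, 0], [0, 3, 10], 0], [[0, 0, 0], [0, 3, 30], 0], [[0, 0, 0], [0, 3, 55], 0], [[0, 0, 0], [0, 3, 75], 0], [[0, 0, 0], [0, 3, 90], 0], [[0, 0, 0], [0, 3, 96], 0], [[0, 0, 0], [0, 3, 99], 0], [[0, 0, 0], [0, 3, 100], 0], [[0, 0, 0], [0, 3, 101], 0], [[0, 0, 0], [0, 3, 102], 0], [[0, 0, 0], [0, 3, 102], 0]])

```text
clock: 23.38
tool_pos: [0.4585, -0.2984, 0.0365]
ee_rot: [-2.153, -2.284, -0.0]
force: [-6.8, 7.1, 12.9]
grip_width: 0.403
```

step_arm(moves=[[[0, 0, 0], [0, 0, -0.5], 44], [[0, 0, 0], [0, 0, -0.5], 48], [[0, 0, 0], [0, 0, -0.5], 52], [[0, 0, 0], [0, 0, -0.5], 58], [[0, 0, 0], [0, 0, -0.5], 62], [[0, 0, 0], [0, 0, -8], 62], [[0, 0, 0], [0, 0, -30], 62], [[0, 0, 0], [0, 0, -65], 62], [[0, 0, 0], [0, 0, -105], 80], [[0, 0, 0], [0, 0, -125], 100], [[0, 0, 0], [0, 0, -125], 100], [[0, 0, 0], [0, 0, -125], 100]])

```text
clock: 24.38
tool_pos: [0.4593, -0.2991, 0.1629]
ee_rot: [-2.154, -2.286, -0.0]
force: [-0.9, -0.0, 0.8]
grip_width: 0.994
```

Run:
```python
from h import *
st(); im=snap("top","t13"); sleeves(im); plan((.446,.1095,.151),100.1)
cv2.imwrite("pics/t13z.png",cv2.resize(im[170:320,130:290],None,fx=5,fy=5,interpolation=cv2.INTER_CUBIC)[:600])
```

```text
t 24.38 q [-0.73  0.34 -0.15  1.08  0.    0.79] tcp [ 0.4593 -0.2991  0.1629] F [-0.9 -0.   0.8] g 0.994
px [344.3 220.1] [328, 210, 39, 23, 500] mean [ 0.5352 -0.2835] mid [ 0.5369 -0.2903] axis 104.1 len [-0.0557  0.0417 -0.028   0.025 ]
yaw now 93.4 turn [-0.001 -0.002 -0.117] shift [408.2  11.5  22.3]
```

View pics/t13z.png

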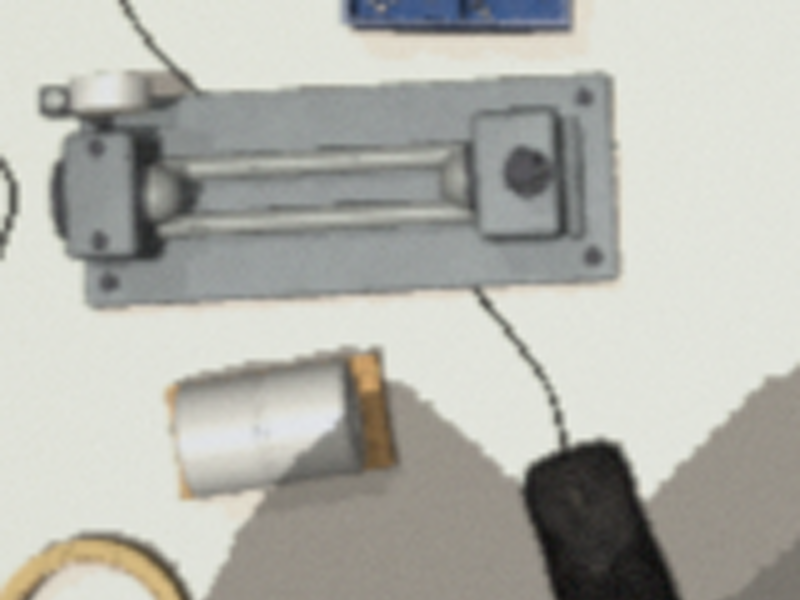

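Run:
```python
from h import *
for f in ("top0","t13"):
    im=cv2.imread(f"pics/{f}.png"); hsv=cv2.cvtColor(im,cv2.COLOR_BGR2HSV)
    m=cv2.inRange(hsv,(8,55,60),(25,255,255)); r=np.zeros_like(m); r[232:276,155:215]=m[232:276,155:215]
    ys,xs=np.where(r>0); P=w("top",xs,ys,.019)[:,:2]
    (cx,cy),sz,a=cv2.minAreaRect((P*1000).astype(np.float32)); print(f,len(xs),cx,cy,sz,a)
    # right strip only: edges
    k=xs>198; b=cv2.minAreaRect((P[k]*1000).astype(np.float32)); print(b)
    d=cv2.inRange(hsv,(95,0,60),(125,14,255)); d2=np.zeros_like(d); d2[232:276,155:206]=d[232:276,155:206]
    n,l,s,c=cv2.connectedComponentsWithStats(d2); i=1+np.argmax(s[1:,4]); ys,xs=np.where(l==i); P=w("top",xs,ys,.05)[:,:2]
    print(s[i],cv2.minAreaRect((P*1000).astype(np.float32)),P.mean(0))
```

```text
top0 158 447.154052734375 109.83552551269531 (57.058746337890625, 106.214599609375) 9.33185863494873
((454.46051025390625, 65.34695434570312), (57.02900314331055, 16.145112991333008), 9.182567596435547)
[166 253  33   7  80] ((445.7359924316406, 113.19114685058594), (7.532528877258301, 78.38246154785156), 8.376739501953125) [0.44622904 0.10789414]
t13 158 446.828125 109.76002502441406 (57.14417266845703, 106.66629028320312) 9.77183723449707
((454.4898986816406, 65.16520690917969), (57.02900314331055, 16.513341903686523), 9.182567596435547)
[166 253  32   6  77] ((445.58477783203125, 114.21778869628906), (7.532528877258301, 75.67227172851562), 8.376739501953125) [0.44606579 0.10950623]
```

step_arm(moves=[[[0, 0, 0], [15, 0, 0], 100], [[0, 0, 0], [45, 1, 2], 100], [[0, 0, -0.02], [82, 2, 5], 100], [[0, 0, -0.03], [122, 3, 8], 100], [[0, 0, -0.04], [162, 5, 12], 100], [[0, 0, -0.05], [202, 6, 16], 100], [[0, 0, -0.06], [242, 7, 20], 100], [[0, 0, -0.07], [282, 8, 22], 100], [[0, 0, -0.08], [320, 10, 22], 100], [[0, 0, -0.09], [355, 11, 22], 100], [[0, 0, -0.1], [385, 12, 22], 100], [[0, 0, -0.105], [408, 12, 22], 100]])

```text
clock: 25.43
tool_pos: [0.4447, 0.1121, 0.1395]
ee_rot: [-2.026, -2.396, 0.001]
force: [0.7, -0.9, -0.6]
grip_width: 1.0
```

step_arm(moves=[[[0, 0, 0], [0, 0, 0], 100], [[0, 0, 0], [0, 0, 0], 100]])

```text
clock: 25.6
tool_pos: [0.4431, 0.1135, 0.1385]
ee_rot: [-2.022, -2.397, 0.004]
force: [-0.2, 0.0, -1.2]
grip_width: 1.0
```

Run:
```python
from h import *
st(); im=snap("top","t14"); a=snap("scene","s14"); sleeves(im); plan((.447,.110,.046),99.4)
cv2.imwrite("pics/s14z.png",cv2.resize(a[150:330,150:350],None,fx=3.5,fy=3.3))
cv2.imwrite("pics/t14z.png",cv2.resize(im[180:290,300:440],None,fx=5,fy=5))
```

```text
t 25.6 q [ 0.07  0.21 -0.41  0.96  0.    1.47] tcp [0.4431 0.1135 0.1385] F [-0.2  0.  -1.2] g 1.0
px [390.1 218.4] [371, 207, 39, 24, 634] mean [ 0.54   -0.3979] mid [ 0.54   -0.3977] axis 94.2 len [-0.0482  0.0487 -0.0278  0.0271]
px [347.4 221. ] [329, 210, 38, 23, 618] mean [ 0.5329 -0.2914] mid [ 0.5329 -0.2914] axis 94.0 len [-0.0469  0.047  -0.0269  0.0268]
px [349.7 251.6] [331, 240, 39, 24, 623] mean [ 0.4571 -0.2971] mid [ 0.4571 -0.2977] axis 93.4 len [-0.0481  0.047  -0.0279  0.0268]
yaw now 99.55 turn [-0.005 -0.002  0.003] shift [ -2.6   3.1 103.9]
```

View pics/s14z.png

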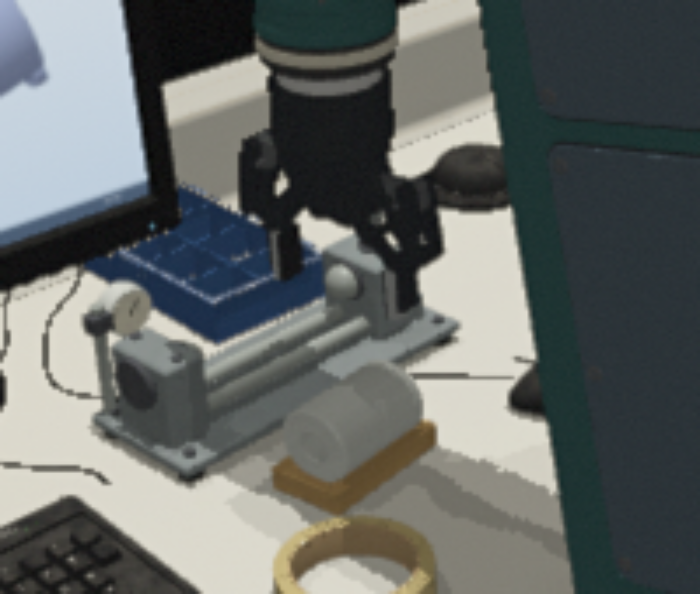

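View pics/t14z.png

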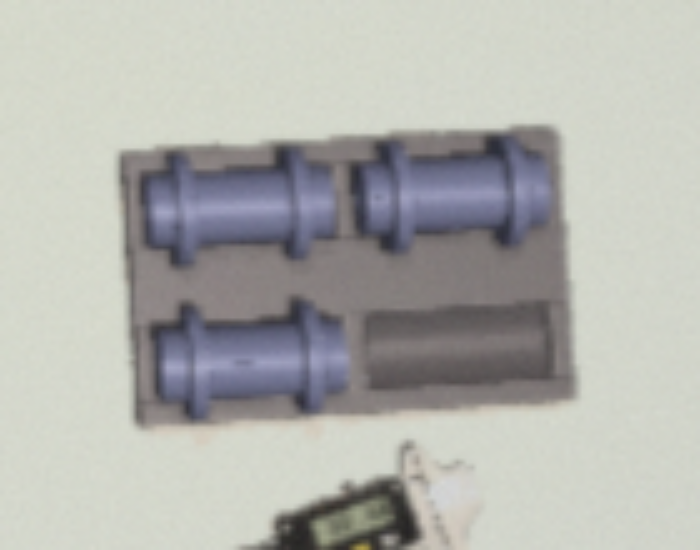

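step_arm(moves=[[[-0.005, 0, 0], [-2.5, 3, 5], 100], [[-0.005, 0, 0], [-2.5, 3, 20], 100], [[-0.005, 0, 0], [-2.5, 3, 42], 100], [[-0.005, 0, 0], [-2.5, 3, 65], 100], [[-0.005, 0, 0], [-2.5, 3, 85], 100], [[-0.005, 0, 0], [-2.5, 3, 99], 100], [[-0.005, 0, 0], [-2.5, 3, 107], 100], [[-0.005, 0, 0], [-2.5, 3, 109], 100], [[-0.005, 0, 0], [-2.5, 3, 109], 100], [[-0.005, 0, 0], [-2.5, 3, 109], 100]])

```text
clock: 26.53
tool_pos: [0.4473, 0.1098, 0.0304]
ee_rot: [-2.029, -2.397, -0.004]
force: [-0.7, -0.2, 0.3]
grip_width: 0.997
```

Run:
```python
from h import *
st(); a=snap("scene","s15"); plan((.447,.110,.041),99.4)
cv2.imwrite("pics/s15z.png",cv2.resize(a[150:330,150:350],None,fx=3.5,fy=3.3))
```

```text
t 26.53 q [ 0.06  0.33 -0.59  0.65  0.    1.47] tcp [0.4473 0.1098 0.0304] F [-0.7 -0.2  0.3] g 0.997
yaw now 99.53 turn [ 0.002 -0.002  0.002] shift [ 0.1 -0.4  0.6]
```

View pics/s15z.png

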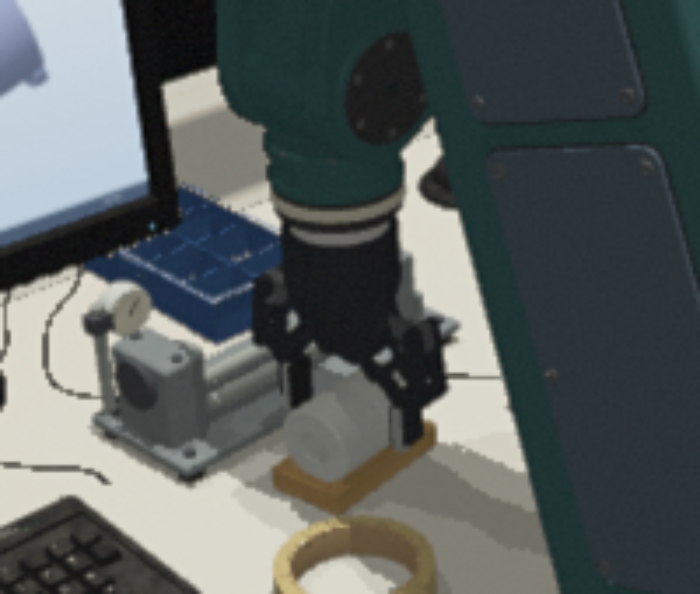

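step_arm(moves=[[[0, 0, 0], [0, 0, 0], 85], [[0, 0, 0], [0, 0, 0], 75], [[0, 0, 0], [0, 0, 0], 70], [[0, 0, 0], [0, 0, 0], 65], [[0, 0, 0], [0, 0, 0], 0], [[0, 0, 0], [0, 0, 0], 0], [[0, 0, 0], [0, 0, 0], 0], [[0, 0, 0], [0, 0, 0], 0], [[0, 0, 0], [0, 0, 0], 0], [[0, 0, 0], [0, 0, 0], 0]])

```text
clock: 27.42
tool_pos: [0.4459, 0.1098, 0.0309]
ee_rot: [-2.028, -2.397, -0.001]
force: [-10.3, -1.8, 17.5]
grip_width: 0.642
```

step_arm(moves=[[[0, 0, 0], [0, 0, -5], 0], [[0, 0, 0], [0, 0, -12], 0], [[0, 0, 0], [0, 0, -25], 0], [[0, 0, 0], [0, 0, -45], 0], [[0, 0, 0], [0, 0, -70], 0], [[0, 0, 0], [0, 0, -90], 0], [[0, 0, 0], [0, 0, -100], 0], [[0, 0, 0], [0, 0, -100], 0]])

```text
clock: 28.08
tool_pos: [0.4472, 0.1097, 0.1332]
ee_rot: [2.028, 2.398, 0.006]
force: [1.1, -0.4, -4.9]
grip_width: 0.632
```

Run:
```python
from h import *
st(); a=snap("scene","s16"); plan((.5624,.0841,.145),93.6)
cv2.imwrite("pics/s16z.png",cv2.resize(a[150:330,150:350],None,fx=3.5,fy=3.3))
```

```text
t 28.08 q [ 0.06  0.21 -0.42  0.93  0.    1.47] tcp [0.4472 0.1097 0.1332] F [ 1.1 -0.4 -4.9] g 0.632
yaw now 99.54 turn [ 0.001 -0.002  0.104] shift [-44.4 110.   -2.1]
```

View pics/s16z.png

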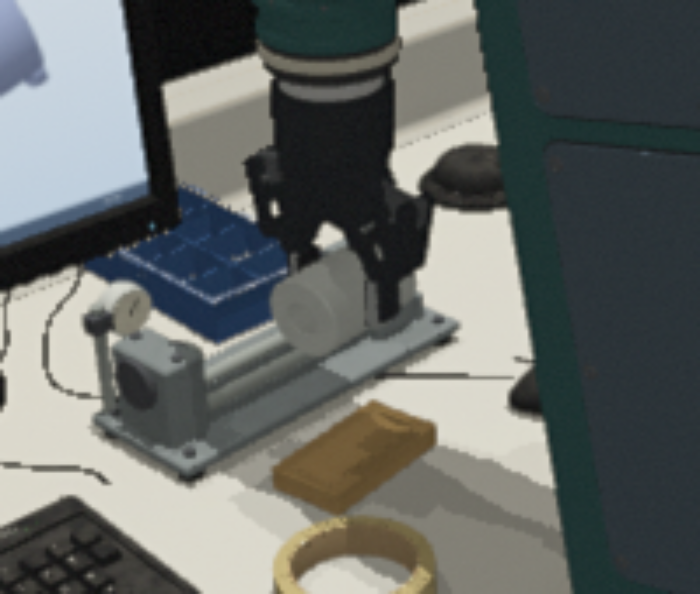

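step_arm(moves=[[[0, 0, 0.02], [-4, 10, -2], 0], [[0, 0, 0.04], [-10, 28, -4], 0], [[0, 0, 0.06], [-17, 48, -4], 0], [[0, 0, 0.08], [-25, 70, -2], 0], [[0, 0, 0.1], [-32, 90, -2], 0], [[0, 0, 0.104], [-37, 103, -2], 0], [[0, 0, 0.104], [-40, 110, -2], 0], [[0, 0, 0.104], [-40, 110, -2], 0], [[0, 0, 0.104], [-40, 110, -2], 0]])

```text
clock: 28.88
tool_pos: [0.5608, 0.0885, 0.1331]
ee_rot: [-2.149, -2.289, -0.002]
force: [0.2, -0.5, -5.1]
grip_width: 0.637
```

Run:
```python
from h import *
st(); a=snap("scene","s17"); snap("top","t17"); plan((.562,.089,.063),93.6)
cv2.imwrite("pics/s17z.png",cv2.resize(a[150:330,150:350],None,fx=3.5,fy=3.3))
```

```text
t 28.88 q [ 0.01  0.39 -0.16  1.03  0.    1.52] tcp [0.5608 0.0885 0.1331] F [ 0.2 -0.5 -5.1] g 0.637
yaw now 93.61 turn [ 0.    -0.002  0.   ] shift [ 0.1  1.4 81.7]
```

View pics/s17z.png

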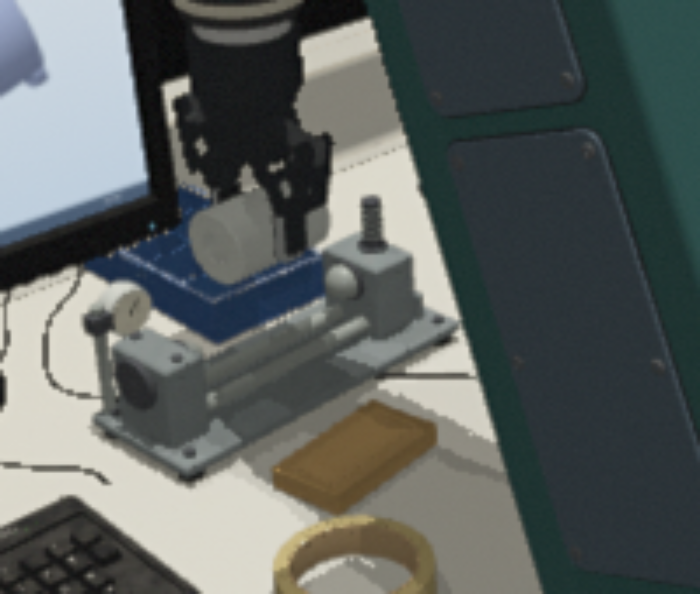

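step_arm(moves=[[[0, 0, 0], [0, 1.5, 5], 0], [[0, 0, 0], [0, 1.5, 20], 0], [[0, 0, 0], [0, 1.5, 38], 0], [[0, 0, 0], [0, 1.5, 54], 0], [[0, 0, 0], [0, 1.5, 66], 0], [[0, 0, 0], [0, 1.5, 73], 0], [[0, 0, 0], [0, 1.5, 77], 0], [[0, 0, 0], [0, 1.5, 78.5], 0], [[0, 0, 0], [0, 1.5, 78.5], 0]])

```text
clock: 29.73
tool_pos: [0.5621, 0.089, 0.0553]
ee_rot: [-2.15, -2.29, -0.003]
force: [0.3, 0.4, -5.5]
grip_width: 0.635
```

step_arm(moves=[[[0, 0, 0], [0, 0, 1], 0], [[0, 0, 0], [0, 0, 2], 0], [[0, 0, 0], [0, 0, 2.5], 0], [[0, 0, 0], [0, 0, 2.5], 0]])

```text
clock: 30.07
tool_pos: [0.5622, 0.089, 0.053]
ee_rot: [-2.15, -2.29, -0.003]
force: [0.6, -0.4, -5.5]
grip_width: 0.632
```

Run:
```python
from h import *
st(); plan((.562,.089,.063),93.6)
```

```text
t 30.07 q [ 0.01  0.46 -0.28  0.83  0.    1.52] tcp [0.5622 0.089  0.053 ] F [ 0.6 -0.4 -5.5] g 0.632
yaw now 93.61 turn [ 0.001 -0.002  0.   ] shift [ 0.  -0.2  1. ]
```

step_arm(moves=[[[0, 0, 0], [0, 0, 0.5], 0], [[0, 0, 0], [0, 0, 1], 0], [[0, 0, 0], [0, 0, 1.5], 0], [[0, 0, 0], [0, 0, 1.5], 0]])

```text
clock: 30.4
tool_pos: [0.5627, 0.089, 0.052]
ee_rot: [2.15, 2.29, 0.004]
force: [-0.5, -0.2, 2.3]
grip_width: 0.643
```

step_arm(moves=[[[0, 0, 0], [0, 0, 0.5], 0], [[0, 0, 0], [0, 0, 0.5], 66], [[0, 0, 0], [0, 0, 0.5], 70], [[0, 0, 0], [0, 0, 0.5], 75], [[0, 0, 0], [0, 0, 0.5], 85], [[0, 0, 0], [0, 0, 0.5], 100], [[0, 0, 0], [0, 0, 0.5], 100], [[0, 0, 0], [0, 0, -10], 100], [[0, 0, 0], [0, 0, -35], 100], [[0, 0, 0], [0, 0, -70], 100], [[0, 0, 0], [0, 0, -105], 100], [[0, 0, 0], [0, 0, -125], 100]])

```text
clock: 31.4
tool_pos: [0.5631, 0.0888, 0.1805]
ee_rot: [2.149, 2.289, 0.008]
force: [-0.9, 0.3, 0.2]
grip_width: 1.002
```

Run:
```python
from h import *
st(); a=snap("scene","s18"); snap("top","t18"); plan((.5692,-.0217,.17),93.6)
cv2.imwrite("pics/s18z.png",cv2.resize(a[150:330,150:350],None,fx=3.5,fy=3.3))
```

```text
t 31.4 q [ 0.01  0.36 -0.07  1.14  0.    1.52] tcp [0.5631 0.0888 0.1805] F [-0.9  0.3  0.2] g 1.002
yaw now 93.62 turn [ 0.008 -0.002  0.   ] shift [-110.6   -2.    21.3]
```

View pics/s18z.png

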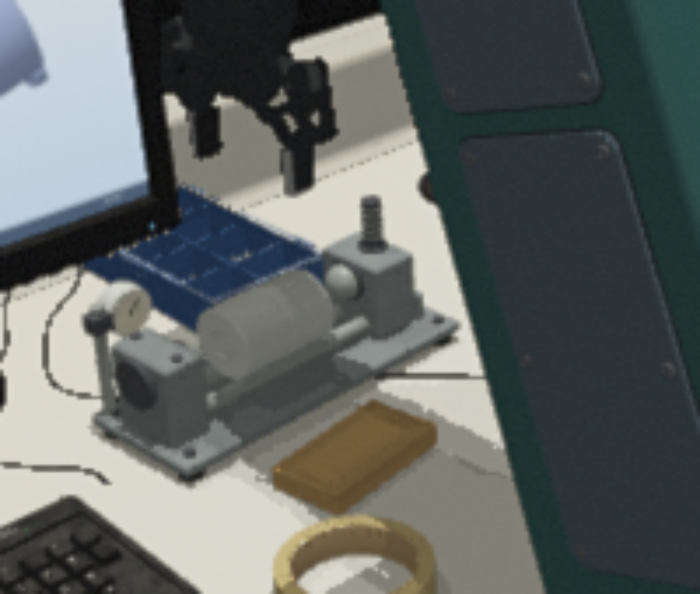

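step_arm(moves=[[[0.008, 0, 0], [-10, 0, 0], 60], [[0.008, 0, 0], [-30, -1, 0], 60], [[0.008, 0, 0], [-55, -2, 5], 60], [[0.008, 0, 0], [-80, -2, 10], 60], [[0.008, 0, 0], [-100, -2, 15], 60], [[0.008, 0, 0], [-110.5, -2, 20], 60], [[0.008, 0, 0], [-110.5, -2, 21], 60], [[0.008, 0, 0], [-110.5, -2, 21], 60], [[0.008, 0, 0], [-110.5, -2, 21], 60]])

```text
clock: 32.25
tool_pos: [0.569, -0.0209, 0.159]
ee_rot: [-2.148, -2.289, -0.001]
force: [0.1, 0.5, -0.3]
grip_width: 0.602
```

Run:
```python
from h import *
st(); plan((.5692,-.0217,.1095),93.6)
```

```text
t 32.25 q [-0.18  0.37 -0.1   1.09  0.    1.33] tcp [ 0.569  -0.0209  0.159 ] F [ 0.1  0.5 -0.3] g 0.602
yaw now 93.64 turn [-0.001 -0.002  0.001] shift [-0.9  0.2 60.5]
```

step_arm(moves=[[[0, 0, 0], [-1, 0, 8], 60], [[0, 0, 0], [-1, 0, 25], 60], [[0, 0, 0], [-1, 0, 42], 60], [[0, 0, 0], [-1, 0, 54], 60], [[0, 0, 0], [-1, 0, 60], 60], [[0, 0, 0], [-1, 0, 60], 60], [[0, 0, 0], [-1, 0, 60], 0], [[0, 0, 0], [-1, 0, 60], 0], [[0, 0, 0], [-1, 0, 60], 0], [[0, 0, 0], [-1, 0, 60], 0], [[0, 0, 0], [-1, 0, 60], 0], [[0, 0, 0], [-1, 0, 60], 0]])

```text
clock: 33.25
tool_pos: [0.5692, -0.0218, 0.0999]
ee_rot: [-2.149, -2.29, -0.002]
force: [-1.6, 0.5, 4.9]
grip_width: 0.167
```

step_arm(moves=[[[0, 0, 0], [0, 0, 0], 0], [[0, 0, 0], [0, 0, 0], 0]])

```text
clock: 33.42
tool_pos: [0.5692, -0.0218, 0.1]
ee_rot: [-2.149, -2.29, -0.002]
force: [0.8, -0.4, -2.5]
grip_width: 0.168
```

Run:
```python
from h import *
st(); plan((.5692,-.0217,.1095),93.6)
```

```text
t 33.42 q [-0.18  0.41 -0.21  0.95  0.    1.32] tcp [ 0.5692 -0.0218  0.1   ] F [ 0.8 -0.4 -2.5] g 0.168
yaw now 93.65 turn [ 0.    -0.002  0.001] shift [0.1 0.  1.5]
```

step_arm(moves=[[[0, 0, 0], [2, 0, 0], 0], [[0, 0, 0], [5, 0, 0], 0], [[0, 0, 0], [9, 0, 0], 0], [[0, 0, 0], [13, 0, 0], 0], [[0, 0, 0], [17, 0, 0], 0], [[0, 0, 0], [21, 0, 0], 0], [[0, 0, 0], [25, 0, 0], 0], [[0, 0, 0], [29, 0, 0], 0], [[0, 0, 0], [33, 0, 0], 0], [[0, 0, 0], [36, 0, 0], 0], [[0, 0, 0], [38, 0, 0], 0], [[0, 0, 0], [38, 0, 0], 0]])

```text
clock: 34.42
tool_pos: [0.5669, 0.0167, 0.1]
ee_rot: [-2.149, -2.291, -0.002]
force: [3.6, -2.3, -7.3]
grip_width: 0.17
```

Run:
```python
from h import *
st(); a=snap("scene","s19"); print(np.linalg.norm(env.read_state()['tool_pos'][:2]-np.array([.5692,-.0218])))
cv2.imwrite("pics/s19z.png",cv2.resize(a[150:330,150:350],None,fx=3.5,fy=3.3))
```

```text
t 34.42 q [-0.12  0.41 -0.22  0.94  0.    1.39] tcp [0.5669 0.0167 0.1   ] F [ 3.6 -2.3 -7.3] g 0.17
0.03857767214364737
```

View pics/s19z.png

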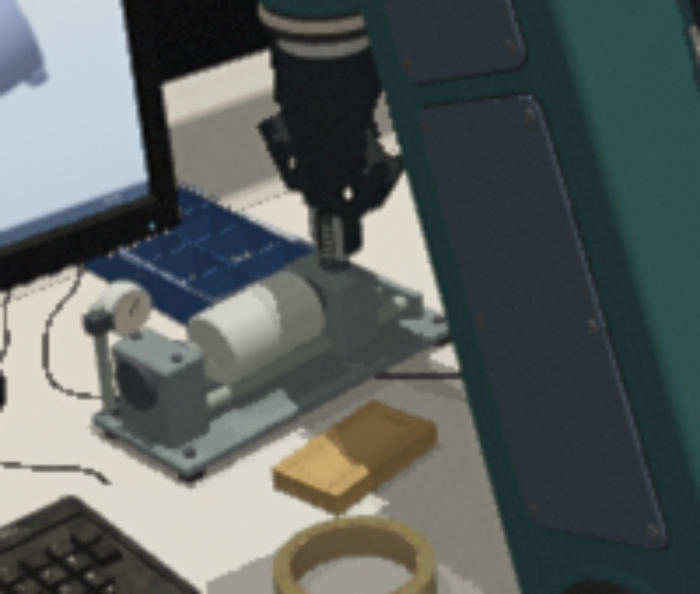

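Going well; the master is being pushed toward the head ball. Continue slowly.

step_arm(moves=[[[0, 0, 0], [1, 0, 0], 0], [[0, 0, 0], [2, 0, 0], 0], [[0, 0, 0], [3, 0, 0], 0], [[0, 0, 0], [4.5, 0, 0], 0], [[0, 0, 0], [6, 0, 0], 0], [[0, 0, 0], [7.5, 0, 0], 0], [[0, 0, 0], [9, 0, 0], 0], [[0, 0, 0], [10.5, 0, 0], 0], [[0, 0, 0], [12, 0, 0], 0], [[0, 0, 0], [13, 0, 0], 0], [[0, 0, 0], [14, 0, 0], 0], [[0, 0, 0], [14, 0, 0], 0]])

```text
clock: 35.47
tool_pos: [0.5661, 0.0306, 0.1]
ee_rot: [-2.149, -2.291, -0.002]
force: [3.1, -4.9, -7.5]
grip_width: 0.171
```

Run:
```python
from h import *
st(); a=snap("scene","s20"); print(np.linalg.norm(env.read_state()['tool_pos'][:2]-np.array([.5692,-.0218])))
cv2.imwrite("pics/s20z.png",cv2.resize(a[150:330,150:350],None,fx=3.5,fy=3.3))
```

```text
t 35.47 q [-0.09  0.41 -0.22  0.94  0.    1.42] tcp [0.5661 0.0306 0.1   ] F [ 3.1 -4.9 -7.5] g 0.171
0.052496297504761986
```

View pics/s20z.png

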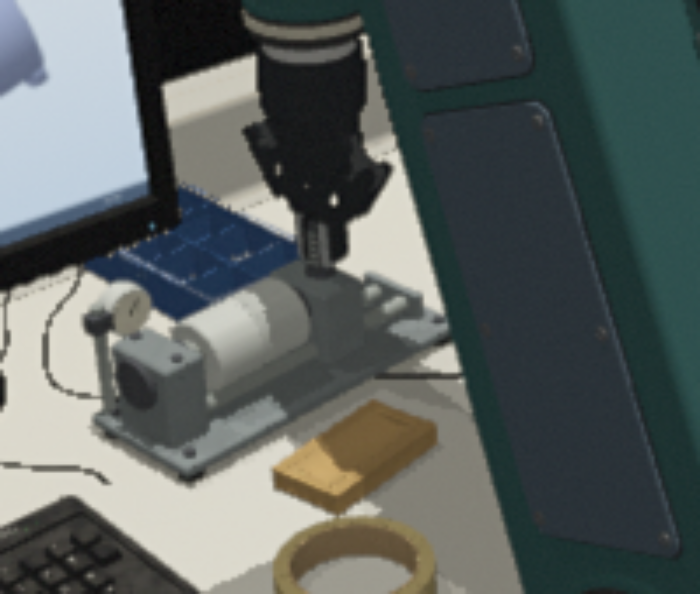

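step_arm(moves=[[[0, 0, 0], [0.5, 0, 0], 0], [[0, 0, 0], [1, 0, 0], 0], [[0, 0, 0], [1.5, 0, 0], 0], [[0, 0, 0], [2, 0, 0], 0], [[0, 0, 0], [2, 0, 0], 0]])

```text
clock: 35.93
tool_pos: [0.566, 0.0325, 0.1]
ee_rot: [-2.149, -2.291, -0.002]
force: [2.9, -5.4, -6.4]
grip_width: 0.166
```

Run:
```python
from h import *
st(); print(np.linalg.norm(env.read_state()['tool_pos'][:2]-np.array([.5692,-.0218])))
```

```text
t 35.93 q [-0.09  0.41 -0.22  0.94  0.    1.42] tcp [0.566  0.0325 0.1   ] F [ 2.9 -5.4 -6.4] g 0.166
0.05442163167563526
```

step_arm(moves=[[[0, 0, 0], [0.5, 0, 0], 0], [[0, 0, 0], [1, 0, 0], 0], [[0, 0, 0], [1, 0, 0], 0], [[0, 0, 0], [1, 0, 0], 0]])

```text
clock: 36.27
tool_pos: [0.5659, 0.0334, 0.1]
ee_rot: [-2.15, -2.291, -0.001]
force: [1.8, -5.7, -7.1]
grip_width: 0.166
```

step_arm(moves=[[[0, 0, 0], [0.5, 0, 0], 0], [[0, 0, 0], [1, 0, 0], 0], [[0, 0, 0], [1, 0, 0], 0], [[0, 0, 0], [1, 0, 0], 0]])

```text
clock: 36.6
tool_pos: [0.5659, 0.0342, 0.1]
ee_rot: [2.15, 2.29, 0.0]
force: [2.2, -7.2, -7.4]
grip_width: 0.171
```

Run:
```python
from h import *
st(); print(np.linalg.norm(env.read_state()['tool_pos'][:2]-np.array([.5692,-.0218])))
a=snap("scene","s21");b=snap("top","t21")
cv2.imwrite("pics/s21z.png",cv2.resize(a[200:300,170:300],None,fx=6,fy=6,interpolation=cv2.INTER_CUBIC))
```

```text
t 36.6 q [-0.08  0.41 -0.22  0.94 -0.    1.42] tcp [0.5659 0.0342 0.1   ] F [ 2.2 -7.2 -7.4] g 0.171
0.05609740388481949
```

View pics/s21z.png

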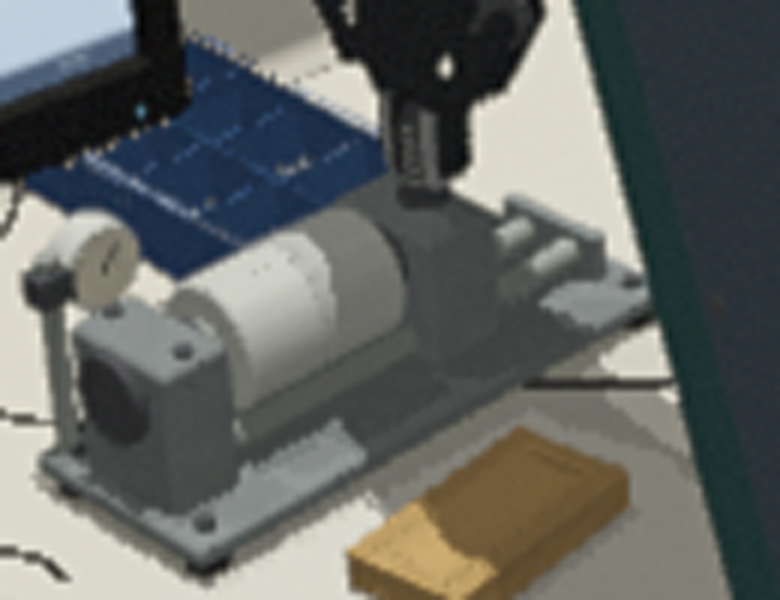

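step_arm(moves=[[[0, 0, 0], [1, 0, 0], 0], [[0, 0, 0], [2, 0, 0], 0], [[0, 0, 0], [2, 0, 0], 0], [[0, 0, 0], [2, 0, 0], 0], [[0, 0, 0], [2, 0, 0], 0]])

```text
clock: 37.12
tool_pos: [0.5659, 0.0354, 0.1]
ee_rot: [2.149, 2.289, -0.002]
force: [2.2, -11.6, -7.0]
grip_width: 0.17
```

Run:
```python
from h import *
st(); print(np.linalg.norm(env.read_state()['tool_pos'][:2]-np.array([.5692,-.0218])),env.read_state()['wrist_torque'])
```

```text
t 37.12 q [-0.08  0.41 -0.22  0.94 -0.    1.43] tcp [0.5659 0.0354 0.1   ] F [  2.2 -11.6  -7. ] g 0.17
0.05732482939440863 [-2.08277969 -0.4230563   0.03164869]
```

step_arm(moves=[[[0, 0, 0], [1, 0, 0], 0], [[0, 0, 0], [2, 0, 0], 0], [[0, 0, 0], [3, 0, 0], 0], [[0, 0, 0], [3, 0, 0], 0], [[0, 0, 0], [3, 0, 0], 0], [[0, 0, 0], [3, 0, 0], 0]])

```text
clock: 37.62
tool_pos: [0.5658, 0.0365, 0.1]
ee_rot: [2.149, 2.285, -0.007]
force: [3.3, -20.4, -8.0]
grip_width: 0.169
```

Run:
```python
from h import *
st(); print(np.linalg.norm(env.read_state()['tool_pos'][:2]-np.array([.5692,-.0218])),env.read_state()['wrist_torque'])
a=snap("scene","s22");b=snap("top","t22")
cv2.imwrite("pics/s22z.png",cv2.resize(a[200:300,170:300],None,fx=6,fy=6,interpolation=cv2.INTER_CUBIC))
```

```text
t 37.62 q [-0.08  0.41 -0.22  0.94 -0.01  1.43] tcp [0.5658 0.0365 0.1   ] F [  3.3 -20.4  -8. ] g 0.169
0.05837193914594282 [-3.66344643 -0.37399081  0.01519902]
```

View pics/s22z.png

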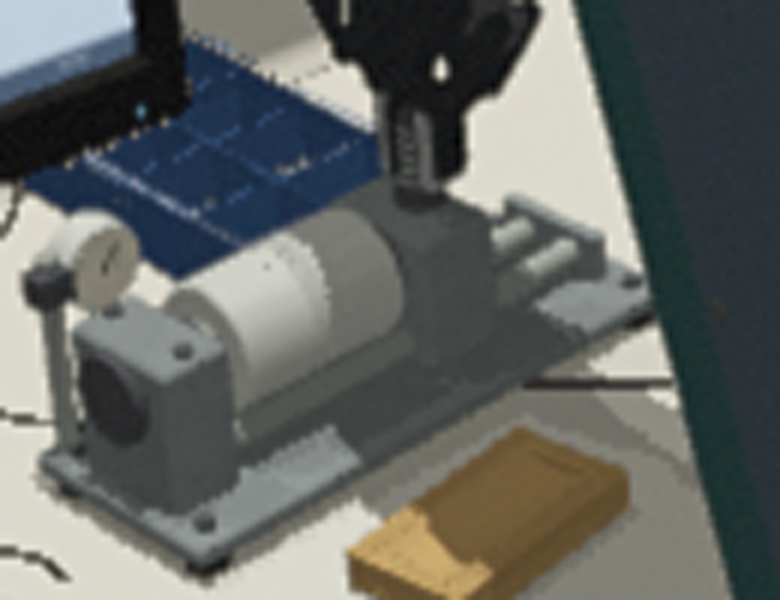

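step_arm(moves=[[[0, 0, 0], [0, 0, 0], 20], [[0, 0, 0], [0, 0, 0], 40], [[0, 0, 0], [0, 0, 0], 60], [[0, 0, 0], [0, 0, 0], 60], [[0, 0, 0], [0, 0, 0], 60], [[0, 0, 0], [0, 0, -15], 60], [[0, 0, 0], [0, 0, -40], 60], [[0, 0, 0], [0, 0, -60], 60], [[0, 0, 0], [-30, 0, -60], 60], [[0, 0, 0], [-70, 0, -60], 60], [[0, 0, 0], [-110, 0, -60], 60], [[0, 0, 0], [-150, 0, -60], 60]])

```text
clock: 38.72
tool_pos: [0.5749, -0.1141, 0.1614]
ee_rot: [2.147, 2.286, -0.006]
force: [0.9, 0.6, 0.1]
grip_width: 0.6
```

step_arm(moves=[[[0, 0, 0], [-40, 0, 0], 60], [[0, 0, 0], [-80, 0, 0], 60], [[0, 0, 0], [-120, 0, 0], 60], [[0, 0, 0], [-150, 0, 0], 60], [[0, 0, 0], [-160, 0, 0], 60], [[0, 0, 0], [-160, 0, 0], 60]])

```text
clock: 39.22
tool_pos: [0.5848, -0.276, 0.162]
ee_rot: [2.15, 2.283, -0.006]
force: [0.1, 0.6, -0.0]
grip_width: 0.598
```

Run:
```python
from h import *
st(); 
a=snap("scene","s23");b=snap("top","t23")
cv2.imwrite("pics/s23z.png",cv2.resize(a[200:300,170:300],None,fx=6,fy=6,interpolation=cv2.INTER_CUBIC))
cv2.imwrite("pics/t23z.png",cv2.resize(b[170:290,130:290],None,fx=5,fy=5,interpolation=cv2.INTER_CUBIC))
```

```text
t 39.22 q [-0.56  0.5   0.11  1.18 -0.01  0.95] tcp [ 0.5848 -0.276   0.162 ] F [ 0.1  0.6 -0. ] g 0.598
```

View pics/s23z.png

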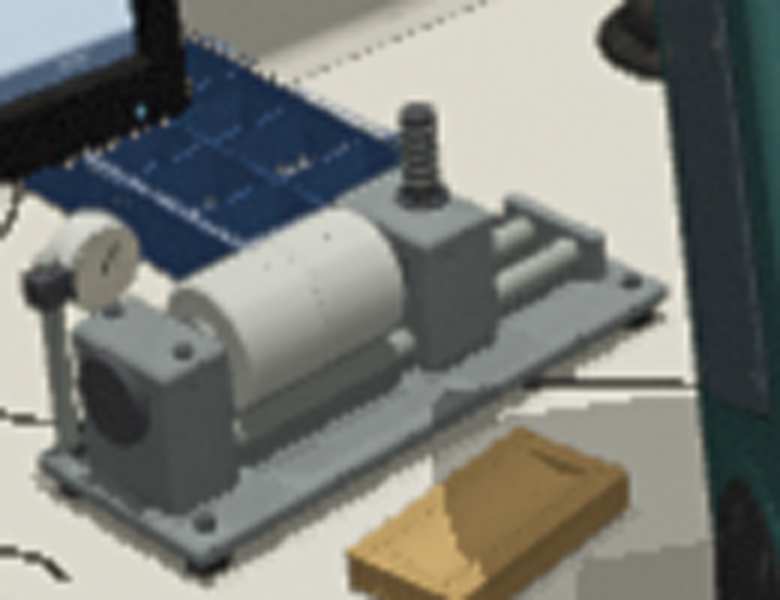

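View pics/t23z.png

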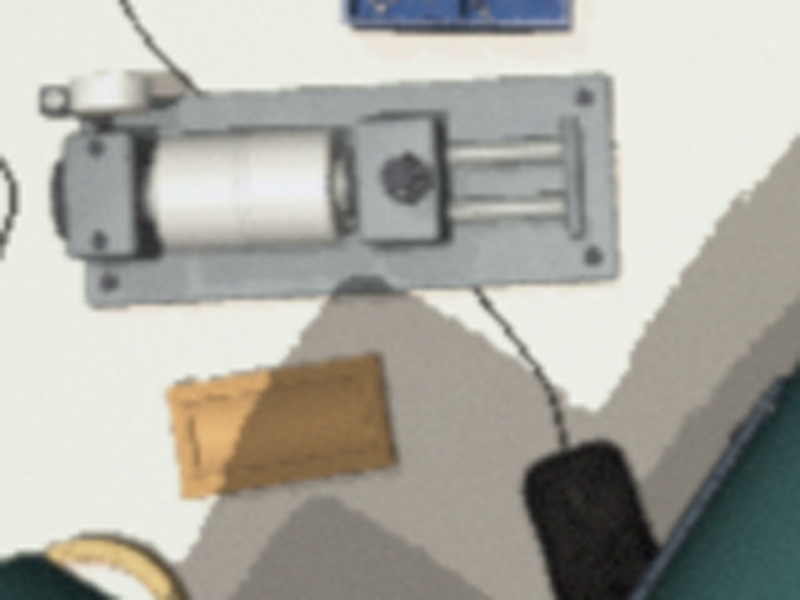

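Run:
```python
from h import *
from numpy.linalg import norm
def post(f,box):
    im=cv2.imread(f"pics/{f}.png",0); x0,x1,y0,y1=box; c=im[y0:y1,x0:x1]; big=cv2.resize(c,None,fx=8,fy=8,interpolation=cv2.INTER_CUBIC)
    m=(big<85).astype(np.uint8); n,l,s,ce=cv2.connectedComponentsWithStats(m); i=1+np.argmax(s[1:,4]); u=(ce[i]+.5)/8-.5+[x0,y0]
    P=w("top",u[0],u[1],.122); print(f,u,s[i].tolist(),P); return P
a=post("top0",(207,226,195,214)); b=post("t13",(227,244,195,214)); c=post("t23",(203,219,196,214))
print(norm(a-b),norm(b-c),norm(a-c))
# template match of base-cap of block
def blk(f,box):
    im=cv2.imread(f"pics/{f}.png",0)
im0=cv2.imread("pics/top0.png",0); r=np.array
t=im0[191:220,205:226]
for f in("t13","t23"):
    im=cv2.imread(f"pics/{f}.png",0)[180:230,190:260]
    res=cv2.matchTemplate(cv2.resize(im,None,fx=8,fy=8,interpolation=cv2.INTER_CUBIC),cv2.resize(t,None,fx=8,fy=8,interpolation=cv2.INTER_CUBIC),cv2.TM_CCOEFF_NORMED)
    v,_,_,p=cv2.minMaxLoc(res)[0],0,0,cv2.minMaxLoc(res)[3]; d=(p[0]/8+190-205,p[1]/8+180-191); print(f,v,d,np.hypot(*d)*(1.3186-.09)/520*1000,"mm")
```

```text
top0 [218.55025251 204.7211849 ] [36, 0, 109, 152, 7277] [0.56633813 0.01806319 0.122     ]
t13 [235.32645391 204.13348488] [36, 41, 71, 67, 2777] [ 0.56792283 -0.02040627  0.122     ]
t23 [217.79961925 203.43498866] [113, 0, 15, 144, 1543] [0.56928795 0.01981436 0.122     ]
0.03850208381170319 0.04024379556918134 0.003430461076622559
t13 -0.45060914754867554 (19.25, -0.875) 45.52878803721109 mm
t23 -0.4050731062889099 (-4.5, 0.25) 10.648510329411195 mm
```

Run:
```python
from h import *
def edge(f,lo,hi):
    im=cv2.imread(f"pics/{f}.png",0).astype(float)
    rows=list(range(195,199))+list(range(214,217))
    p=im[rows].mean(0); 
    return np.round(p[lo:hi]).astype(int)
print(edge("top0",203,230)); print(edge("t13",222,249)); print(edge("t23",198,225))
for f in("t13","t23"):
  for nm,(x0,x1,y0,y1) in dict(right=(216,226,192,219),post=(211,221,199,210),blk=(206,225,193,219)).items():
    t=cv2.imread("pics/top0.png")[y0:y1,x0:x1]; im=cv2.imread(f"pics/{f}.png")[180:230,190:260]
    F=lambda a:cv2.resize(a,None,fx=10,fy=10,interpolation=cv2.INTER_CUBIC)
    res=cv2.matchTemplate(F(im),F(t),cv2.TM_CCOEFF_NORMED); _,v,_,p=cv2.minMaxLoc(res); d=(p[0]/10+190-x0,p[1]/10+180-y0); print(f,nm,round(v,3),d)
```

```text
[125 118 111 123 136 138 139 138 140 141 140 141 142 142 143 143 141 130
 102  64  63  95 119 126 127 128 130]
[140 134 126 134 149 155 156 155 157 157 157 155 156 156 156 155 155 149
 123  82  77 111 126 118 121 145 157]
[ 96 109 126 139 160 166 168 168 169 170 170 172 173 173 174 174 175 169
 140  91  64  90 130 149 151 153 153]
t13 right 0.924 (19.099999999999994, -1.0)
t13 post 0.951 (19.400000000000006, -0.9000000000000057)
t13 blk 0.956 (19.30000000000001, -1.0)
t23 right 0.976 (-4.5, 0.30000000000001137)
t23 post 0.959 (-4.599999999999994, 0.30000000000001137)
t23 blk 0.98 (-4.5, 0.30000000000001137)
```

Run:
```python
from h import *
yv=np.array([-.0637,.998,0]);xv=np.array([.998,.0637,0]);L=np.array([.5624,.0841,0])
def ov(n,src,x0,y0,x1,y1,f,zc,dc=0):
    im=cv2.imread(f"pics/{src}.png")[y0:y1,x0:x1]; im=cv2.resize(im,None,fx=f,fy=f,interpolation=cv2.INTER_CUBIC)
    c=L+yv*(.027+dc); c[2]=zc
    for e in(-.041,.041):
        for r in (.028,.012):
            for a in np.linspace(0,2*np.pi,60,endpoint=False):
                p=px(n,c+yv*e+r*(np.cos(a)*xv+np.sin(a)*np.array([0,0,1])))
                q=((p-[x0,y0]+.5)*f).astype(int); cv2.circle(im,tuple(int(v) for v in q),1,(0,0,255) if e>0 else (0,255,0),-1)
    for p3 in (L+yv*(-.061+.0564)+[0,0,.064],L+yv*.061+[0,0,.064], L+yv*(-.106+.0564)+[0,0,.124]):
        q=((px(n,p3)-[x0,y0]+.5)*f).astype(int); cv2.circle(im,tuple(int(v) for v in q),4,(255,0,255),-1)
    cv2.imwrite(f"pics/ov_{n}.png",im)
ov("scene","s23",170,200,300,300,6,.064); ov("top","t23",130,170,290,290,5,.064)
```

```text
(no output)
```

View pics/ov_scene.png

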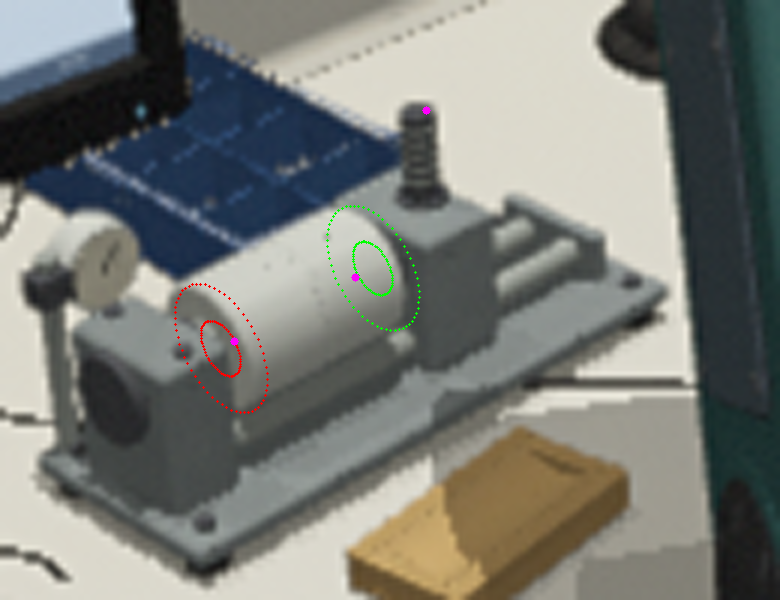

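View pics/ov_top.png

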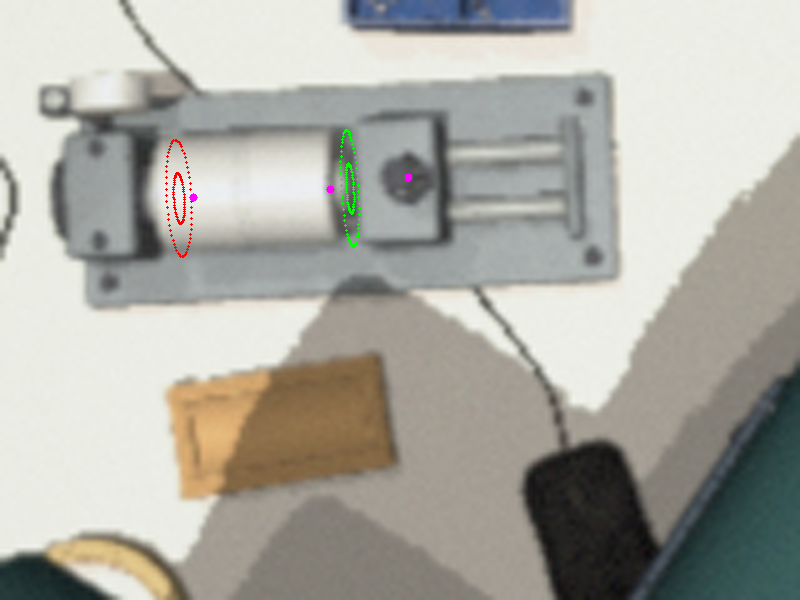

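Run:
```python
from h import *
B=lambda p,z:w("top",(p[0]+.5)/5-.5+130,(p[1]+.5)/5-.5+170,z)
im=cv2.imread("pics/t23.png").astype(int)
for r in (203,206,208,210,213): print(r,im[r,155:206].mean(1).astype(int))
for p in ((247,187),(152,190),(332,185)): print(p,B(p,.092))
```

```text
203 [140 100  59  62  83 142 194 214 215 217 216 217 216 219 218 218 219 218
 220 221 219 217 217 219 219 224 225 226 225 226 226 226 226 226 225 228
 227 227 227 215 167 115 133 132  94 101 141 164 169 169 162]
206 [142 109  67  81 121 179 217 231 233 232 232 232 233 232 234 234 234 234
 234 235 234 228 224 231 230 236 237 238 237 237 238 237 236 238 238 236
 237 237 236 225 169 134 171 171 126  97 127 157 171 170 159]
208 [148 110  75  94 144 194 220 235 236 236 237 237 238 238 238 238 237 237
 236 237 238 233 231 234 232 236 238 238 238 238 238 238 237 238 238 237
 237 237 236 224 165 127 157 154 116  97 122 164 173 171 172]
210 [154 116  76  91 136 181 210 231 233 234 234 234 233 233 235 234 234 234
 235 234 233 231 228 231 229 229 231 231 230 231 230 230 229 229 230 228
 230 229 228 221 180 120 119 133 107  88 120 159 171 173 173]
213 [157 118  70  64  84 124 175 213 216 215 216 216 215 216 215 216 215 215
 215 217 217 215 210 209 210 213 214 211 211 211 213 215 212 210 211 213
 211 211 210 208 184 132  89  89  94  97 116 157 173 172 175]
(247, 187) [0.56208613 0.11413458 0.092     ]
(152, 190) [0.5604113  0.15858118 0.092     ]
(332, 185) [0.56326446 0.0743033  0.092     ]
```

Run:
```python
import cv2
im=cv2.imread("pics/t23.png"); cv2.imwrite("pics/a.png",cv2.resize(im[190:226,138:225],None,fx=9,fy=9,interpolation=cv2.INTER_CUBIC))
im=cv2.imread("pics/s23.png"); cv2.imwrite("pics/b2.png",cv2.resize(im[225:285,180:255],None,fx=10,fy=10,interpolation=cv2.INTER_CUBIC))
```

```text
(no output)
```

View pics/a.png

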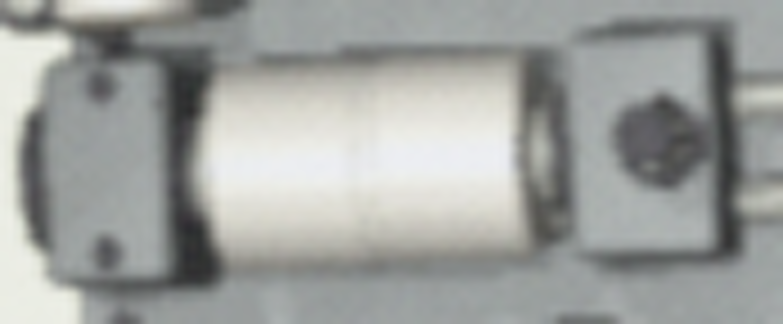

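View pics/b2.png

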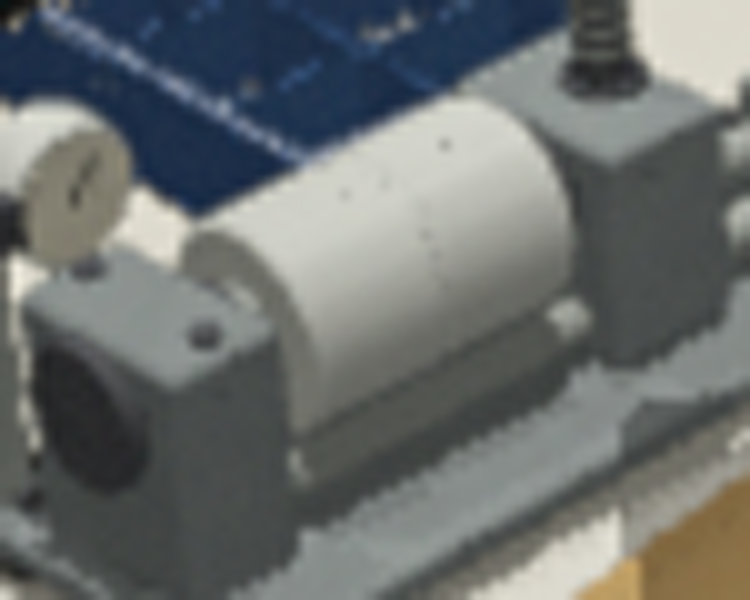

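Run:
```python
from h import *
def edge(f,cols):
    im=cv2.imread(f"pics/{f}.png").astype(float); o=[]
    for c in cols:
        s=im[222:262,c,2]-0.0*im[222:262,c,0]   # red: blue tray low, master high
        g=np.diff(s); i=np.argmax(g[:])
        k=slice(max(i-2,0),i+3); o.append(222+.5+(np.arange(len(g))[k]*np.clip(g[k],0,None)).sum()/np.clip(g[k],0,None).sum())
    return np.array(o)
cols=np.arange(204,226)
a=edge("s18",cols);b=edge("s23",cols);print(np.round(a,1));print(np.round(b,1))
ok=[(x,y) for x,y in zip(a,b)]
yv=np.array([-.0637,.998,0]);xv=np.array([.998,.0637,0]);L=np.array([.563,.085,0])
for zc in(.061,.064):
    # silhouette: tangent line, project circle points at two ends, take upper envelope
    best=[]
    for t in np.linspace(-.02,.07,400):
        pts=np.array([px("scene",L+yv*t+[0,0,zc]+.028*(np.cos(q)*xv+np.sin(q)*np.array([0,0,1]))) for q in np.linspace(0,np.pi,60)])
        best.append(pts)
    P=np.vstack(best); print(zc,[round(P[abs(P[:,0]-c)<.3][:,1].min(),1) for c in cols])
```

```text
[249.6 250.3 251.  244.5 243.7 243.  242.7 239.5 240.7 241.2 240.  239.1
 239.1 227.2 227.1 237.  225.6 235.8 235.4 234.7 233.7 233.5]
[244.1 243.7 243.1 242.7 242.2 241.5 240.7 240.1 239.7 239.2 238.9 238.2
 237.8 237.3 236.8 236.3 235.8 235.4 235.1 234.5 234.  233.8]
0.061 [np.float64(246.5), np.float64(246.0), np.float64(245.5), np.float64(245.0), np.float64(244.4), np.float64(243.9), np.float64(243.4), np.float64(242.9), np.float64(242.4), np.float64(241.9), np.float64(241.4), np.float64(240.9), np.float64(240.4), np.float64(239.9), np.float64(239.4), np.float64(238.8), np.float64(238.3), np.float64(237.8), np.float64(237.3), np.float64(236.8), np.float64(236.3), np.float64(235.8)]
0.064 [np.float64(245.3), np.float64(244.9), np.float64(244.4), np.float64(243.8), np.float64(243.3), np.float64(242.8), np.float64(242.3), np.float64(241.8), np.float64(241.3), np.float64(240.8), np.float64(240.3), np.float64(239.8), np.float64(239.3), np.float64(238.8), np.float64(238.2), np.float64(237.7), np.float64(237.2), np.float64(236.7), np.float64(236.2), np.float64(235.7), np.float64(235.2), np.float64(234.7)]
```

Run:
```python
from h import *
def edge(f,cols):
    im=cv2.imread(f"pics/{f}.png").astype(float); im=cv2.GaussianBlur(im,(0,0),.6)
    r=(im[...,0]-im[...,2])/(im.sum(2)+30); o=[]
    for c in cols:
        s=r[215:265,c]; hi=.12; i=None
        # last row going up from master where ratio rises above hi
        for k in range(len(s)-1,0,-1):
            if s[k]<hi<=s[k-1]: i=k-1+(s[k-1]-hi)/(s[k-1]-s[k]); break
        o.append(215+i if i else np.nan)
    return np.array(o)
cols=np.arange(196,232)
for f in("s18","s19","s20","s21","s22","s23"):
    e=edge(f,cols); ok=~np.isnan(e)
    for _ in range(4):
        p=np.polyfit(cols[ok]-214,e[ok],1); res=e-np.polyval(p,cols-214); ok=(abs(res)<.5)&~np.isnan(e)
    print(f,np.round(p,3),ok.sum(),cols[ok].min(),cols[ok].max(),round(np.nanstd(res[ok]),2))
```

```text
s18 [ -0.489 238.912] 21 200 231 0.17
s19 [ -0.494 238.697] 22 200 230 0.19
s20 [ -0.491 238.416] 24 199 231 0.23
s21 [ -0.491 238.255] 32 199 231 0.17
s22 [ -0.493 238.241] 32 199 231 0.16
s23 [ -0.513 238.001] 32 199 231 0.18
```

```bash
cat > edge.py <<'E'
from h import *
def fit(f,c0=201,c1=224,verbose=True):
    im=cv2.imread(f"pics/{f}.png").astype(float); im=cv2.GaussianBlur(im,(0,0),.5)
    r=(im[...,0]-im[...,2])/(im.sum(2)+10); cols=np.arange(c0,c1); o=[]
    for c in cols:
        s=r[215:265,c]; g=s[:-1]-s[1:]; pr=int(238.4-.5*(c-214))-215; k=np.arange(pr-4,pr+5); q=np.clip(g[k],0,None); o.append(215.5+(k*q).sum()/q.sum())
    e=np.array(o); ok=np.ones(len(e),bool)
    for _ in range(4):
        p=np.polyfit(cols[ok]-214,e[ok],1); res=e-np.polyval(p,cols-214); ok=(abs(res)<.4)
    print(f,np.round(p,3),"left",round(np.polyval(p,201-214),2),"right",round(np.polyval(p,224-214),2),ok.sum(),round(res[ok].std(),2))
if __name__=="__main__":
    for f in("s18","s19","s20","s21","s22","s23"): fit(f)
    yv=np.array([-.0637,.998,0]);xv=np.array([.998,.0637,0]);L=np.array([.563,.085,0])
E
python3 edge.py
```

```text
s18 [ -0.553 239.198] left 246.39 right 233.67 11 0.17
s19 [ -0.561 238.916] left 246.2 right 233.31 11 0.18
s20 [ -0.512 238.639] left 245.29 right 233.52 12 0.17
s21 [ -0.492 238.326] left 244.72 right 233.41 19 0.15
s22 [ -0.493 238.304] left 244.72 right 233.37 19 0.17
s23 [ -0.512 238.079] left 244.73 right 232.96 20 0.16
```

Run:
```python
from h import *
st(); plan((.23,-.46,.25),24,grasp=False)
```

```text
t 39.32 q [-0.56  0.5   0.11  1.18 -0.    0.95] tcp [ 0.5848 -0.2731  0.1624] F [ 0.3  0.6 -0.5] g 0.598
yaw now 93.57 turn [0.004 0.005 1.214] shift [-165.  -365.7  -86.8]
```

step_arm(moves=[[[0, 0, 0.1], [-5, -10, -20], 60], [[0, 0, 0.2], [-18, -35, -45], 60], [[0, 0, 0.3], [-33, -70, -65], 60], [[0, 0, 0.4], [-49, -105, -80], 60], [[0, 0, 0.5], [-65, -140, -85], 60], [[0, 0, 0.6], [-81, -175, -85], 60], [[0, 0, 0.7], [-97, -210, -85], 60], [[0, 0, 0.8], [-112, -245, -85], 60], [[0, 0, 0.9], [-127, -280, -85], 60], [[0, 0, 1.0], [-142, -315, -85], 60], [[0, 0, 1.1], [-155, -345, -85], 60], [[0, 0, 1.2], [-165, -365, -85], 60]])

```text
clock: 40.32
tool_pos: [0.2293, -0.4594, 0.2485]
ee_rot: [3.063, 0.667, -0.001]
force: [1.0, -0.5, -0.4]
grip_width: 0.602
```

step_arm(moves=[[[0, 0, 0], [0, 0, 0], 60], [[0, 0, 0], [0, 0, 0], 60], [[0, 0, 0], [0, 0, 0], 60], [[0, 0, 0], [0, 0, 0], 60]])

```text
clock: 40.65
tool_pos: [0.2305, -0.4585, 0.2486]
ee_rot: [3.062, 0.672, -0.0]
force: [-0.5, -0.1, -0.5]
grip_width: 0.601
```

Run:
```python
from h import *
from edge import fit
st(); a=snap("scene","s24");b=snap("top","t24"); fit("s24"); sleeves(b)
for f in("t24",):
  for nm,(x0,x1,y0,y1) in dict(right=(216,226,192,219),post=(211,221,199,210),blk=(206,225,193,219)).items():
    t=cv2.imread("pics/top0.png")[y0:y1,x0:x1]; im=cv2.imread(f"pics/{f}.png")[180:230,190:260]
    F=lambda a:cv2.resize(a,None,fx=10,fy=10,interpolation=cv2.INTER_CUBIC)
    res=cv2.matchTemplate(F(im),F(t),cv2.TM_CCOEFF_NORMED); _,v,_,p=cv2.minMaxLoc(res); d=(p[0]/10+190-x0,p[1]/10+180-y0); print(f,nm,round(v,3),d)
cv2.imwrite("pics/s24z.png",cv2.resize(a[190:300,170:300],None,fx=6,fy=5.4,interpolation=cv2.INTER_CUBIC))
```

```text
t 40.65 q [-1.26  0.24 -0.06  1.27 -0.    1.45] tcp [ 0.2305 -0.4585  0.2486] F [-0.5 -0.1 -0.5] g 0.601
s24 [ -0.513 238.107] left 244.78 right 232.98 19 0.13
px [390.1 218.4] [371, 207, 39, 24, 622] mean [ 0.54   -0.3979] mid [ 0.54   -0.3978] axis 94.2 len [-0.0482  0.0485 -0.0279  0.027 ]
px [347.4 221. ] [329, 210, 38, 23, 616] mean [ 0.5328 -0.2913] mid [ 0.5328 -0.2915] axis 93.6 len [-0.0472  0.0467 -0.0268  0.0265]
px [349.8 251.6] [331, 240, 39, 24, 619] mean [ 0.457  -0.2973] mid [ 0.457  -0.2977] axis 93.2 len [-0.0479  0.0472 -0.0275  0.0268]
t24 right 0.974 (-4.400000000000006, 0.30000000000001137)
t24 post 0.959 (-4.599999999999994, 0.30000000000001137)
t24 blk 0.98 (-4.5, 0.30000000000001137)
```

View pics/t24.png

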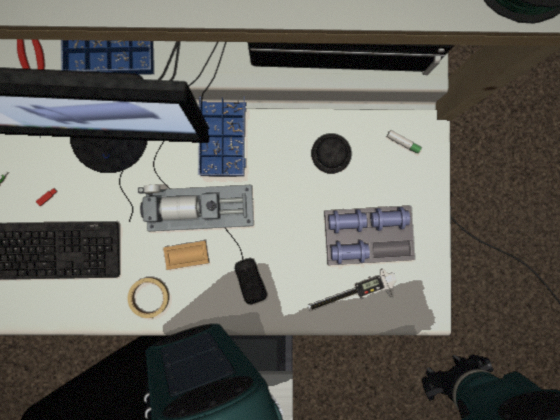

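View pics/s24z.png

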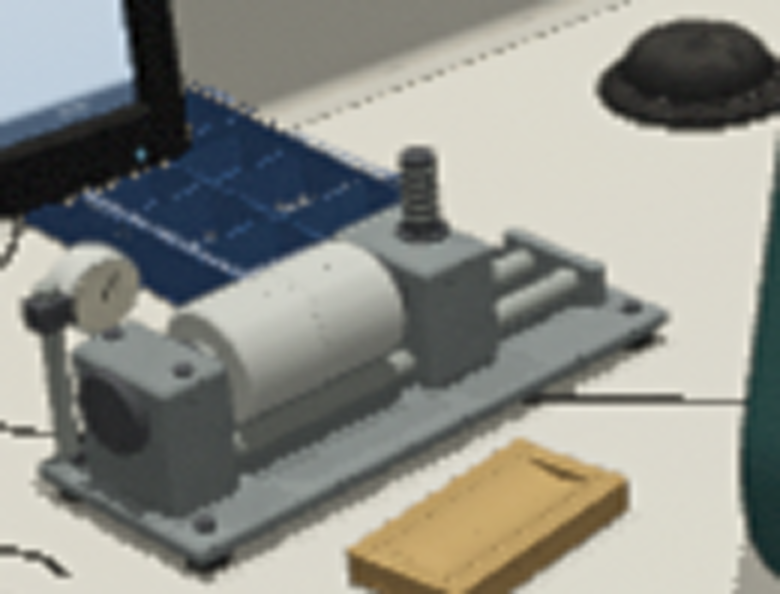

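Run:
```python
from h import *
im=cv2.imread("pics/t24.png").astype(float).mean(2)
print("rows200-204",np.round(im[199:204,150:210].mean(0)).astype(int)); print("208",np.round(im[206:210,150:210].mean(0)).astype(int))
for n,u,z in (("head face",156.3,.084),("master head end",159.7,.092),("master tail end",195.1,.092),("tail face",201.3,.082)): print(n,w("top",u,207,z)[1])
im=cv2.imread("pics/top0.png").astype(float).mean(2); print("t0",np.round(im[199:204,190:216].mean(0)).astype(int))
```

```text
rows200-204 [111 126 130 130 125 108  77  45  41  48  84 132 159 162 162 163 164 164
 164 165 165 166 166 167 167 167 164 163 166 166 171 174 174 174 176 175
 175 176 176 177 175 177 177 177 165 130  82  82  85  76  86 118 134 135
 136 136 130 116 110 108]
208 [129 128 130 132 132 120  88  61  72 110 153 179 197 201 202 202 202 202
 202 201 203 202 203 202 204 202 196 192 198 196 204 204 204 205 205 205
 205 205 204 204 205 205 204 203 186 137 104 130 128  97  77 100 130 138
 140 137 121  94  80  80]
head face 0.1690989146388049
master head end 0.1593037199161091
master tail end 0.07640260324172732
tail face 0.06330659253828175
t0 [111 123 119 103  81  90  97 102 103  99  87  92 104  98  72  88 124 136
 139 140 136 122 110 105  93  88]
```

Run:
```python
from h import *
st(); print(env.hand_in())
```

```text
t 40.75 q [-1.26  0.24 -0.06  1.27 -0.    1.45] tcp [ 0.2304 -0.4587  0.2486] F [ 0.2 -0.  -1.3] g 0.601
the job is handed in; nothing more can be done
None
```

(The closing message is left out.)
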